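# Weigh a flange blank on a hand scale and set it in its locating plate

## Robot

A 6-joint arm with a two-finger parallel gripper is mounted at the origin on a cart in front of the work surface, level with it; the furniture and walls round the work are solid. World frame = base frame: x ahead of the robot, y to its left, z up, the work surface at z = 0. Lengths are in m, angles in rad, forces in N, time in s.
With the tool pointing down it reaches from about 0.15 to 0.775 m from the base axis. Payload 6.1 kg.
Tool frame: the origin (TCP) lies between the finger pads; the fingertips stand 17 mm ahead of it and the grasp point (between the pads) lies 2 mm behind it; z points along the fingers, x is the direction in which the jaws open and shut, and the axes are right-handed (so a half turn about z gives the same grasp; the last joint's range is limited). The gripper opens to 85 mm and grips with 20 to 120 N. Pads are 22 mm wide; open, the fingers measure 114 mm over their backs; the gripper's body (76 mm by 85 mm) begins 54 mm behind the grasp point. The pads swing forward as they close: fully open they stand 13 mm farther back than shut.
Start: joints at [1.248, 0.126, -0.04, 1.405, 0, 1.571], TCP at [0.167, 0.498, 0.248] pointing down, gripper open.
Joint ranges: [-2.72, 2.72], [-0.95, 1.95], [-1.27, 1.35], [-1.78, 2.02], [-1.46, 1.47], [-3.14, 3.14]. Speed limits (rad/s): [2.39, 2.39, 3.01, 3.14, 3.14, 3.14].

## Interface

Orientations are given as [roll, pitch, yaw] about the fixed x, y, z axes, in that order (R = Rz(yaw) Ry(pitch) Rx(roll)).
In Python, from plant import status, capture, ctrl gives the robot as it stands.
- The arm moves only by the tool apply_moves, never from a script. Its argument "increments" is a list of rows, each an object of numbers: "x", "y", "z": the shift along the tool's x, y, z in mm; "ax", "ay", "az": the turn, a rotation vector about the tool's x, y, z in degrees. A call has 1 to 10 rows; each row is the pose to reach, as a shift and turn from the pose commanded when the call began, along the tool's axes at that moment; what a row does not reach only later rows make up. A row lasts 1/10 s, in which the tool goes at most 50 mm and 8.59 degrees, less where a joint would pass 70% of its speed; a pose out of reach is approached as far as the arm can. A call with a gripper value outside its range is refused whole. "jaw" is the finger opening in mm, from 0 to 85.4, set as the call begins (left out, the last holds). The fingers move at their own pace and stop on an object; the grip force is fixed at half the most. Time passes only in rows, so rows that repeat a pose let the fingers close. It gives the time, the measured TCP pose, the force and the opening at its end, in the units of the state.
- status.observe(): the state, without advancing time (a new reading comes with each control period).
- capture(name): name is "side" or "top"; returns a dict with "frame" (420x560x3 uint8, red, green, blue), "fx", "fy", "cx", "cy" (pixels), "dist" ([k1, k2, p1, p2, k3] as OpenCV has them; the pictures are not rectified), "origin" and "attitude" of the camera in the world. Camera axes: x right, y down, z forward; pixel columns grow to the right and rows downward; lengths in m; the calibration is good to about 2 mm. A picture is of the moment at which its call begins. There is no depth.
- ctrl.hand_in(): hands the job in, once; it reports no verdict.
The state is a dict: "time": time; "qpos": joint angles; "qvel": joint speeds; "effort": joint torques, N m; "eef_pos": TCP position; "tool_rot": TCP orientation; "force": force on the tool from outside, world axes, zero at the start; "ft_torque": the same for the moment, N m; "gripper_width": finger opening in m.
Only numpy, scipy, OpenCV 4.12 (cv2) and the standard library are available. Lean on these libraries where they do the work, as an engineer would, in place of code of your own. Each camera call takes 0.05 s, during which the arm holds its last target.

## Task

Take the spring hand scale from its stand, hook it under the bail of the steel flange blank and lift gently until the blank hangs just clear of the table (never more than 25 mm above it); hold it still there for about two seconds so that the weight can be read. Carry it hanging on the scale, without sliding it over the table or touching it with the gripper, to the locating plate, let it down gently until it sits flat in the round seat, then unhook the scale and hang it back in the fork of its stand. Leave the other things on the table as they are.

Things in the scene. Friction and masses are not known exactly. Their poses are not given: they have to be found in the camera images.
- scale_grip (a point): Middle of the black handle of the spring hand scale (130 g): a block 40 mm along the scale's x, 24 mm thick along y (grasp across y), from 28 mm below to 22 mm above this point; z up along the scale's axis. Under the handle a 32 mm round collar (underside 34 mm below this point), then a neck 12 mm in diameter and 26 mm long, then the 26 mm tube, ending 145 mm below this point.
- scale_rod_exit (a point): Lower end of the scale's tube, on its axis, 145 mm below the grip point. A sprung rod with a J hook (5 mm wire) comes out downwards here: it starts to come out at 0.3 N, then 1 mm per 0.14 N, travel 60 mm. Unloaded, the inside bottom of the hook's bowl, where a load bears, lies 53.5 mm below this point on the axis.
- stand_fork (a point): Point on top of the fork of the fixed scale stand (219 mm above the table) where the scale's axis hangs, collar resting on the fork. Two prongs 20 mm apart, 8 mm wide and thick, reach 28 mm to the stand's -x, where the fork is open; lips 3 mm high at their ends; the gap ends 14 mm in +x. Post 62 mm in +x, ending 2 mm above the fork; foot 130 x 100 x 14 mm.
- blank_center (a point): Centre (15 mm above the underside) of the round steel flange blank: foot 64 mm in diameter (lower edge bevelled 3 mm wide, 5 mm high), boss 52 mm, 30 mm high in all, with a fixed bail on top (see bail_top). It is bored out from below by an unknown amount and weighs 0.33 to 0.77 kg. z is up.
- bail_top (a point): Middle of the underside of the bail's top, on the blank's axis, 59.5 mm above the blank's underside. The bail is an arch of 6 mm round bar in the blank's y-z plane, legs 34 mm apart (centres), so a hook passes under it along the blank's x, from either side; 29.5 mm free height between this point and the blank's flat top.
- plate_seat (a point): Centre of the floor of the round seat in the steel locating plate (120 x 120 x 10 mm, flat on the table, fixed): seat 67 mm in diameter, 6 mm deep with a 2 mm chamfer; its floor is 4 mm above the table. The seated blank's centre is 15 mm above this point.
- scale_hook_tip (a point): Where the end of the hook's tip stands while unloaded (it goes down with the load): the mouth opens to the scale's +x, the tip 10 mm to +x of the axis, its top 13 mm above the bearing point. The wire's underside is 5 mm below the bearing point; the hook's back, 9 mm to -x, is straight up to 33 mm above the bearing point, so a bar enters freely 14 to 30 mm above it.
- try_square: Bystander: engineer's square lying flat, 72 x 114 x 14 mm. Leave alone.
- v_block: Bystander: ground steel V-block 40 x 42 x 34 mm. Leave alone.
- loupe: Bystander: black watch loupe, 33 mm across and 32 mm high. Leave alone.
- length_bar: Bystander: lapped steel length bar 18 x 75 x 26 mm. Leave alone.
- dust_brush: Bystander: small dusting brush lying flat, 148 mm long. Leave alone.
There are look-alikes about, which are no part of the job. Of the things that look like the part that bears blank_center, the middle-sized one is meant.

How it is judged:
By the outcome, as a careful person would: the job done as asked, in the order asked, and still so for the second after the job is handed in, with the robot touching nothing.
It also fails if it takes over 72 s, if anything falls off the work surface, if the arm or the gripper's body presses on something with over 40 N, if the wrist force passes 120 N, or if a joint passes its speed limit or range.

## Working session

There is one attempt and no reset: what is moved stays moved. The work goes in short steps, Python scripts to look and compute and a tool call to move; the robot and the scene stay as the last step left them, time stands still between calls to the robot, and variables do not carry over. Pictures are saved under pics/ and viewed, and the job is handed in when it is done.

Besides the shell and the picture viewer there is one more tool, called after "Call:" as name(argument=value, ...), one argument or row to a line, values as JSON. apply_moves: Moves the arm, as the interface text tells. Its arguments: {"type":"object","properties":{"increments":{"type":"array","items":{"type":"object","properties":{"x":{"type":"number"},"y":{"type":"number"},"z":{"type":"number"},"ax":{"type":"number"},"ay":{"type":"number"},"az":{"type":"number"}}}},"jaw":{"type":"number"}},"required":["increments"]}

```bash
ls; mkdir -p pics
cat > h.py <<'E'
import numpy as np,cv2
from plant import status,capture,ctrl
def snap(name,fn):
    c=capture(name); np.save('pics/'+fn+'.npy',c,allow_pickle=True); cv2.imwrite('pics/'+fn+'.png',c['frame'][:,:,::-1]); return c
def load(fn): return np.load('pics/'+fn+'.npy',allow_pickle=True).item()
def K(c): return np.array([[c['fx'],0,c['cx']],[0,c['fy'],c['cy']],[0,0,1.]])
def Rc(c):
    a=np.array(c['attitude'],float)
    if a.shape==(3,3): return a
    from scipy.spatial.transform import Rotation as R
    return R.from_euler('xyz',a).as_matrix() if a.size==3 else R.from_quat(a).as_matrix()
def ray(c,u,v):
    p=cv2.undistortPoints(np.array([[[u,v]]],float),K(c),np.array(c['dist'],float))[0,0]
    d=Rc(c)@np.array([p[0],p[1],1]); return np.array(c['origin'],float),d/np.linalg.norm(d)
def onz(c,u,v,z):
    o,d=ray(c,u,v); return o+d*(z-o[2])/d[2]
def proj(c,P):
    P=np.atleast_2d(np.array(P,float)); R=Rc(c)
    rv,_=cv2.Rodrigues(R.T); t=-R.T@np.array(c['origin'],float)
    return cv2.projectPoints(P,rv,t,K(c),np.array(c['dist'],float))[0][:,0]
def tri(c1,p1,c2,p2):
    o1,d1=ray(c1,*p1);o2,d2=ray(c2,*p2)
    A=np.array([d1,-d2]).T; s=np.linalg.lstsq(A,o2-o1,rcond=None)[0]
    a=o1+s[0]*d1;b=o2+s[1]*d2; return (a+b)/2,np.linalg.norm(a-b)
E
python3 - <<'E'
from h import *
print(status.observe())
for n in('side','top'):
    c=snap(n,n+'0'); print({k:v for k,v in c.items() if k!='frame'})
E
```

```text
pics
{'time': 0.0, 'qpos': array([ 1.24799796e+00,  1.26419996e-01, -4.06400775e-02,  1.40540145e+00,
        2.86385672e-05,  1.57082445e+00]), 'qvel': array([-1.18472346e-03,  7.85326266e-04, -9.97473438e-05, -1.89547593e-03,
       -3.87432380e-04, -1.78979458e-03]), 'effort': array([-7.09689957e-04, -4.35913253e+01,  3.52923346e+01,  1.73027872e-02,
        1.52073644e-04,  1.02266296e-05]), 'eef_pos': array([0.16640972, 0.49751611, 0.24749279]), 'tool_rot': array([-3.14156406e+00,  1.66519929e-03,  1.24796984e+00]), 'force': array([ 0.83878348,  0.22127021, -0.5311011 ]), 'ft_torque': array([ 0.06912157, -0.02720263, -0.00014347]), 'gripper_width': 0.08538423719879555}
{'fx': 436.90272083017635, 'fy': 436.90272083017635, 'cx': 282.23186242079345, 'cy': 213.77172693930157, 'dist': array([-0.03971436,  0.        ,  0.        ,  0.        ,  0.        ]), 'origin': array([0.52698646, 0.81768657, 0.6658612 ]), 'attitude': array([-2.13138381, -0.02441228, -3.09990441])}
{'fx': 541.632079915668, 'fy': 541.632079915668, 'cx': 276.4364578620764, 'cy': 213.5512979737687, 'dist': array([-0.0772325,  0.       ,  0.       ,  0.       ,  0.       ]), 'origin': array([0.38399823, 0.06736974, 1.4823382 ]), 'attitude': array([-3.01201254, -0.02542753, -1.57872833])}
```

View pics/side0.png

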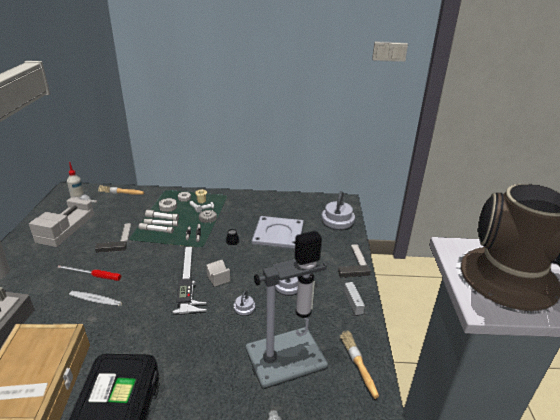

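View pics/top0.png

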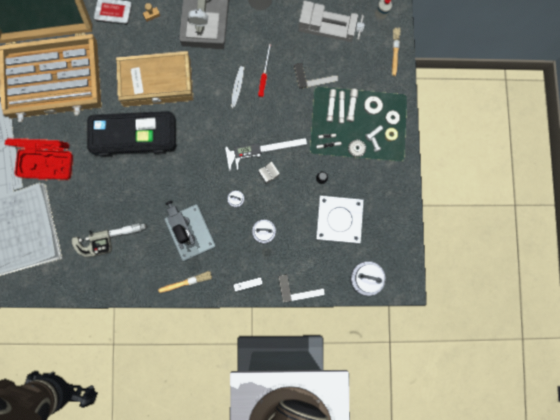

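Run:
```python
from h import *
t=load('top0');s=load('side0')
im=t['frame'][:,:,::-1]
cv2.imwrite('pics/t_a.png',cv2.resize(im[180:280,150:300],None,fx=5,fy=5,interpolation=cv2.INTER_CUBIC))
cv2.imwrite('pics/t_b.png',cv2.resize(im[180:300,220:400],None,fx=4,fy=4,interpolation=cv2.INTER_CUBIC))
im=s['frame'][:,:,::-1]
cv2.imwrite('pics/s_a.png',cv2.resize(im[200:390,225:375],None,fx=3.15,fy=3.15,interpolation=cv2.INTER_CUBIC))
for n,p,z in [('mid',(264,231),.0),('small',(236,198),0),('big',(369,278),0),('plate',(340,219),.01),('stand',(190,232),0.014),('grip',(181,232),.26)]:
    print(n,onz(t,*p,z).round(3))
```

```text
mid [0.529 0.063 0.   ]
small [0.621 0.14  0.   ]
big [ 0.398 -0.224  0.   ]
plate [ 0.56  -0.146  0.01 ]
stand [0.526 0.264 0.014]
grip [0.502 0.251 0.26 ]
```

View pics/t_a.png

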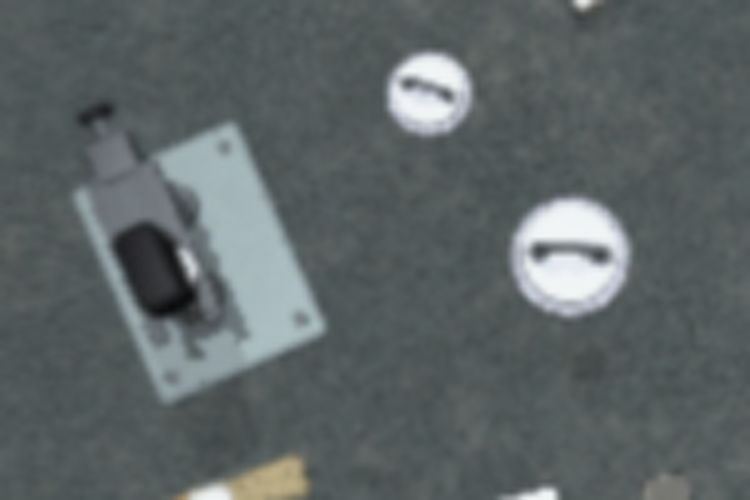

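View pics/t_b.png

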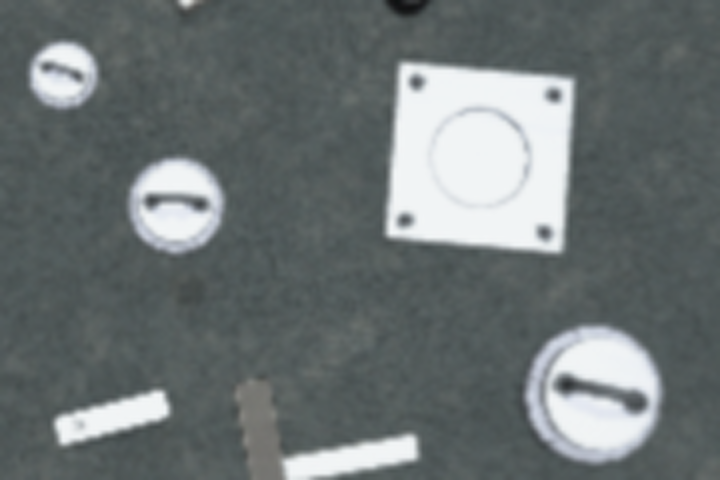

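View pics/s_a.png

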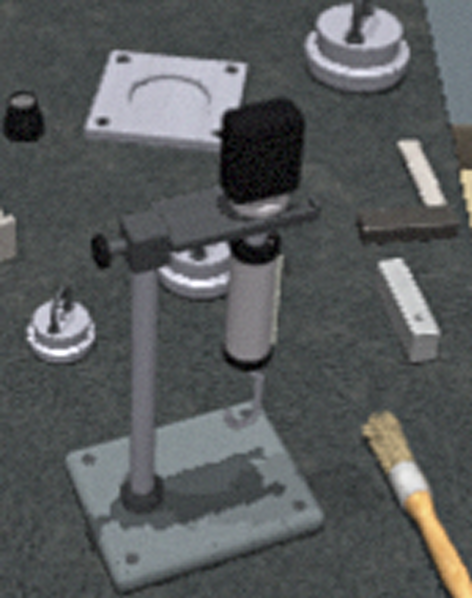

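Run:
```python
from h import *
t=load('top0');s=load('side0')
im=t['frame'].astype(int)
hsv=cv2.cvtColor(t['frame'],cv2.COLOR_RGB2HSV)
def contour(mask,box):
    m=np.zeros(mask.shape,np.uint8);x0,y0,x1,y1=box;m[y0:y1,x0:x1]=mask[y0:y1,x0:x1]
    cs,_=cv2.findContours(m,cv2.RETR_EXTERNAL,cv2.CHAIN_APPROX_NONE);return max(cs,key=cv2.contourArea)
white=((hsv[...,2]>140)&(hsv[...,1]<60)).astype(np.uint8)
for n,b in [('mid',(245,212,285,252)),('small',(225,185,250,212)),('big',(345,255,395,302))]:
    c=contour(white,b); (e,ax,an)=cv2.fitEllipse(c)
    print(n,e,ax,onz(t,*e,0.006).round(4),onz(t,*e,0.03).round(4))
c=contour(white,(310,190,370,250));r=cv2.minAreaRect(c);bx=cv2.boxPoints(r)
w=np.array([onz(t,*p,.01) for p in bx]);print('plate',r,w.round(4),w.mean(0).round(4),[np.linalg.norm(w[i]-w[i-1]).round(4) for i in range(4)])
# stand foot: bluish
print(hsv[222,200],hsv[240,205],hsv[232,181],hsv[215,200],hsv[260,230])
```

```text
mid (263.5628967285156, 230.82875061035156) (22.600324630737305, 23.067646026611328) [0.5286 0.0639 0.006 ] [0.5263 0.064  0.03  ]
small (235.41932678222656, 198.2325897216797) (15.792989730834961, 15.934995651245117) [0.6192 0.141  0.006 ] [0.6154 0.1398 0.03  ]
big (368.00274658203125, 277.9844665527344) (32.97066116333008, 33.792659759521484) [ 0.3977 -0.2202  0.006 ] [ 0.3975 -0.2155  0.03  ]
plate ((339.7295227050781, 218.97543334960938), (45.26787185668945, 44.543582916259766), 5.19442892074585) [[ 0.5047 -0.0769  0.01  ]
 [ 0.6274 -0.0902  0.01  ]
 [ 0.6156 -0.2153  0.01  ]
 [ 0.4926 -0.2006  0.01  ]] [ 0.5601 -0.1457  0.01  ] [np.float64(0.1243), np.float64(0.1234), np.float64(0.1257), np.float64(0.1238)]
[ 97  29 187] [ 96  28 192] [110  13  57] [ 96  28 180] [90 26 89]
```

Run:
```python
from h import *
t=load('top0');s=load('side0')
im=t['frame'][:,:,::-1]
cv2.imwrite('pics/t_c.png',cv2.resize(im[195:265,160:220],None,fx=9,fy=9,interpolation=cv2.INTER_CUBIC)[:600])
im=s['frame'][:,:,::-1]
cv2.imwrite('pics/s_c.png',cv2.resize(im[225:350,255:335],None,fx=4.8,fy=4.8,interpolation=cv2.INTER_CUBIC))
```

```text
(no output)
```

View pics/t_c.png

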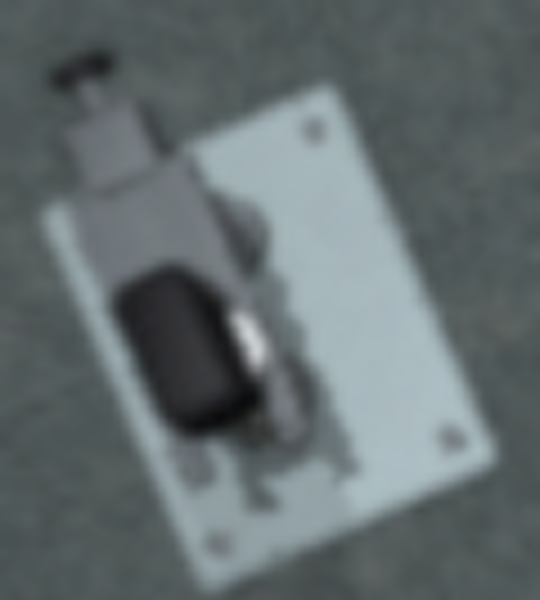

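View pics/s_c.png

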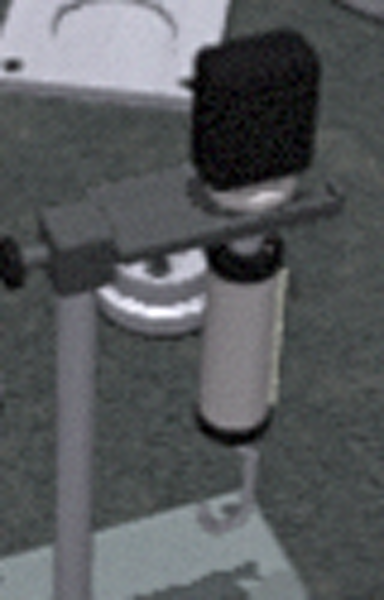

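Run:
```python
from h import *
t=load('top0');s=load('side0')
P=lambda x,y:(160+(x+.5)/9-.5,195+(y+.5)/9-.5)
w={k:onz(t,*P(*p),.014) for k,p in dict(TR=(330,85),BR=(497,455),BL=(205,590),L=(45,212)).items()}
d1=w['TR']-w['BR'];d2=w['L']-w['BL'];d3=w['BL']-w['BR']
print([v.round(4) for v in w.values()],np.linalg.norm(d1),np.linalg.norm(d3))
print('yaw',np.degrees([np.arctan2(d1[1],d1[0]),np.arctan2(d2[1],d2[0]),np.arctan2(-d3[0],d3[1])]))
ctr=(w['TR']+w['BL'])/2;print('footcenter',ctr)
def dark(c,box,th,zz):
    g=c['frame'].max(2);m=np.zeros(g.shape,np.uint8);x0,y0,x1,y1=box;m[y0:y1,x0:x1]=g[y0:y1,x0:x1]<th
    cs,_=cv2.findContours(m,cv2.RETR_EXTERNAL,cv2.CHAIN_APPROX_NONE);k=max(cs,key=cv2.contourArea)
    r=cv2.minAreaRect(k);print(r,cv2.contourArea(k));return r
for th in(60,70):
  a=dark(t,(165,215,195,250),th,0);b=dark(s,(290,228,325,266),th if th<65 else 65,0)
  print('tri',tri(t,a[0],s,b[0]),'top@.25',onz(t,*a[0],.25))
  bx=cv2.boxPoints(a);W=np.array([onz(t,*p,.25) for p in bx])
  for i in range(4):
    d=W[i]-W[i-1];print(np.linalg.norm(d).round(4),np.degrees(np.arctan2(d[1],d[0])).round(1))
```

```text
[array([0.6025, 0.2478, 0.014 ]), array([0.4896, 0.1963, 0.014 ]), array([0.4495, 0.2837, 0.014 ]), array([0.564 , 0.3337, 0.014 ])] 0.12400853087216451 0.09616585135019806
yaw [24.51873319 23.604283   24.67537191]
footcenter [0.52597102 0.26574581 0.014     ]
((181.40000915527344, 234.80003356933594), (21.466251373291016, 10.733126640319824), 63.43495178222656) 168.0
((307.5, 248.0), (34.0, 27.0), 90.0) 733.5
tri (array([0.49827487, 0.25198711, 0.24781662]), np.float64(0.0030562012302108206)) top@.25 [0.49654937 0.25180082 0.25      ]
0.0494 27.1
0.0244 -63.4
0.0495 -153.0
0.0243 116.5
((181.21917724609375, 235.08216857910156), (21.84879493713379, 10.924397468566895), 65.55604553222656) 182.5
((307.5, 247.5), (27.0, 35.0), 0.0) 751.0
tri (array([0.49793612, 0.25219245, 0.24890153]), np.float64(0.003865879822996373)) top@.25 [0.49590595 0.25220437 0.25      ]
0.0503 25.0
0.0248 -65.5
0.0503 -155.1
0.0247 114.4
```

```bash
cat >> h.py <<'E'
from scipy.spatial.transform import Rotation as R_
def plan(pos,yaw=None,n=10,pos0=None):
    """increments (tool axes) to reach world pos, tool straight down, tool yaw deg"""
    o=status.observe(); p=np.array(o['eef_pos']);R=R_.from_euler('xyz',o['tool_rot'])
    print('t',round(o['time'],2),'tcp',p.round(4),'rpy',np.degrees(o['tool_rot']).round(2),'F',np.round(o['force'],2),'w',round(o['gripper_width'],4))
    d=R.inv().apply(np.array(pos)-p)*1000
    rv=np.zeros(3)
    if yaw is not None:
        T=R_.from_euler('xyz',[np.pi,0,np.radians(yaw)]); rv=np.degrees((R.inv()*T).as_rotvec())
    print('dxyz',d.round(1),'rot',rv.round(2))
E
python3 - <<'E'
from h import *
plan([.497,.252,.34],114.3)
t=load('top0');s=load('side0')
# check hook tip in side
g=np.array([.497,.252,.253]);a=np.radians(24.3);x=np.array([np.cos(a),np.sin(a),0])
for n,P in dict(grip=g,axisend=g-[0,0,.145],bear=g-[0,0,.1985],tip=g-[0,0,.1855]+.01*x).items(): print(n,proj(s,P).round(1),((proj(s,P)-[255,225])*4.8).round(0))
E
```

```text
t 0.1 tcp [0.1664 0.4976 0.2476] rpy [-1.80e+02  8.00e-02  7.15e+01] F [-0.75  0.03  0.06] w 0.0857
dxyz [-128.1  391.4  -92.2] rot [-3.00e-02  8.00e-02 -4.28e+01]
grip [[309.4 245.6]] [[261.  99.]]
axisend [[304.7 311.5]] [[238. 415.]]
bear [[303.2 332.5]] [[231. 516.]]
tip [[298.5 329. ]] [[209. 499.]]
```

Call:
apply_moves(
  increments=[
    {"z": -40, "az": -4},
    {"x": -8, "y": 26, "z": -70, "az": -10},
    {"x": -23, "y": 70, "z": -92, "az": -17},
    {"x": -38, "y": 115, "z": -92, "az": -24},
    {"x": -53, "y": 160, "z": -92, "az": -31},
    {"x": -68, "y": 206, "z": -92, "az": -37},
    {"x": -83, "y": 252, "z": -92, "az": -42.8},
    {"x": -98, "y": 298, "z": -92, "az": -42.8},
    {"x": -113, "y": 344, "z": -92, "az": -42.8},
    {"x": -128, "y": 391, "z": -92, "az": -42.8},
  ],
)

```text
schema error: expected keys x, y, z, ax, ay, az
```

Run:
```python
from h import *
plan([.4975,.252,.253],114.3)
```

```text
t 0.1 tcp [0.1664 0.4976 0.2476] rpy [-1.80e+02  8.00e-02  7.15e+01] F [-0.75  0.03  0.06] w 0.0857
dxyz [-127.9  391.9   -5.2] rot [-3.00e-02  8.00e-02 -4.28e+01]
```

Call:
apply_moves(
  increments=[
    {"x": 0, "y": 0, "z": -40, "ax": 0, "ay": 0, "az": -4},
    {"x": -8, "y": 26, "z": -70, "ax": 0, "ay": 0, "az": -10},
    {"x": -23, "y": 70, "z": -92, "ax": 0, "ay": 0, "az": -17},
    {"x": -38, "y": 115, "z": -92, "ax": 0, "ay": 0, "az": -24},
    {"x": -53, "y": 160, "z": -92, "ax": 0, "ay": 0, "az": -31},
    {"x": -68, "y": 206, "z": -92, "ax": 0, "ay": 0, "az": -37},
    {"x": -83, "y": 252, "z": -92, "ax": 0, "ay": 0, "az": -42.8},
    {"x": -98, "y": 298, "z": -92, "ax": 0, "ay": 0, "az": -42.8},
    {"x": -113, "y": 344, "z": -92, "ax": 0, "ay": 0, "az": -42.8},
    {"x": -128, "y": 391, "z": -92, "ax": 0, "ay": 0, "az": -42.8},
  ],
)

```text
time: 1.1
eef_pos: [0.498, 0.2509, 0.34]
tool_rot: [-3.141, -0.0, 1.995]
force: [1.6, 1.0, 0.9]
gripper_width: 0.0853
```

Run:
```python
from h import *
plan([.4975,.252,.253],114.3)
```

```text
t 1.1 tcp [0.498  0.2509 0.34  ] rpy [-1.7998e+02 -1.0000e-02  1.1430e+02] F [1.59 0.97 0.92] w 0.0853
dxyz [ 1.2  0.1 87. ] rot [-0.02 -0.01 -0.  ]
```

Call:
apply_moves(
  increments=[
    {"x": 1, "y": 0, "z": 30, "ax": 0, "ay": 0, "az": 0},
    {"x": 1, "y": 0, "z": 60, "ax": 0, "ay": 0, "az": 0},
    {"x": 1, "y": 0, "z": 78, "ax": 0, "ay": 0, "az": 0},
    {"x": 1, "y": 0, "z": 87, "ax": 0, "ay": 0, "az": 0},
    {"x": 1, "y": 0, "z": 87, "ax": 0, "ay": 0, "az": 0},
  ],
)

```text
time: 1.6
eef_pos: [0.4957, 0.2531, 0.252]
tool_rot: [-3.139, 0.0, 1.995]
force: [0.0, -0.5, 0.8]
gripper_width: 0.0853
```

Run:
```python
from h import *
plan([.4975,.252,.253],114.3)
c=snap('side','side1')
im=c['frame'][:,:,::-1]
cv2.imwrite('pics/s_d.png',cv2.resize(im[180:340,220:380],None,fx=3.7,fy=3.7,interpolation=cv2.INTER_CUBIC))
```

```text
t 1.6 tcp [0.4957 0.2531 0.252 ] rpy [-1.7985e+02  1.0000e-02  1.1431e+02] F [ 0.04 -0.53  0.82] w 0.0853
dxyz [-1.7  1.2 -1. ] rot [-0.15  0.01  0.01]
```

View pics/s_d.png

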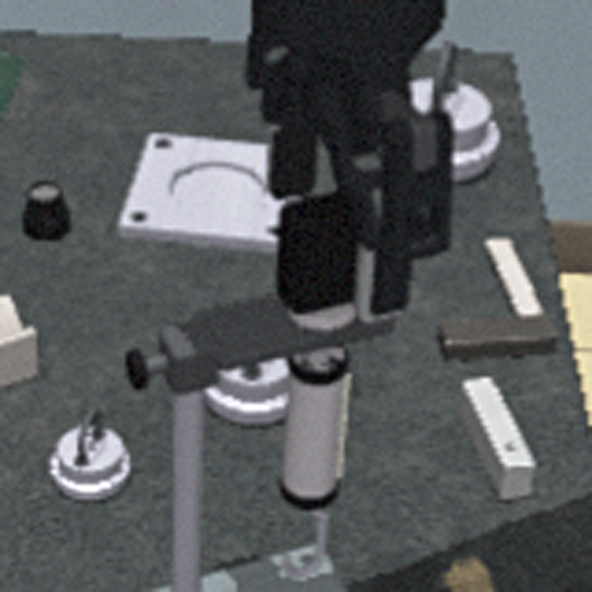

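Call:
apply_moves(
  increments=[
    {"x": -1, "y": 1, "z": 0, "ax": 0, "ay": 0, "az": 0},
    {"x": -1, "y": 1, "z": 0, "ax": 0, "ay": 0, "az": 0},
    {"x": -1, "y": 1, "z": 0, "ax": 0, "ay": 0, "az": 0},
    {"x": -1, "y": 1, "z": 0, "ax": 0, "ay": 0, "az": 0},
    {"x": -1, "y": 1, "z": 0, "ax": 0, "ay": 0, "az": 0},
    {"x": -1, "y": 1, "z": 0, "ax": 0, "ay": 0, "az": 0},
    {"x": -1, "y": 1, "z": 0, "ax": 0, "ay": 0, "az": 0},
    {"x": -1, "y": 1, "z": 0, "ax": 0, "ay": 0, "az": 0},
  ],
  jaw=18,
)

```text
time: 2.45
eef_pos: [0.4978, 0.2531, 0.2539]
tool_rot: [3.141, -0.0, 1.995]
force: [0.0, 1.3, 5.2]
gripper_width: 0.0232
```

Run:
```python
from h import *
plan([.4975,.252,.253],114.3)
c=snap('side','side2')
im=c['frame'][:,:,::-1]
cv2.imwrite('pics/s_e.png',cv2.resize(im[180:340,220:380],None,fx=3.7,fy=3.7,interpolation=cv2.INTER_CUBIC))
```

```text
t 2.45 tcp [0.4978 0.2531 0.2539] rpy [ 1.7994e+02 -2.0000e-02  1.1431e+02] F [0.04 1.3  5.17] w 0.0232
dxyz [-0.9 -0.7  0.9] rot [ 0.06 -0.02  0.01]
```

View pics/s_e.png

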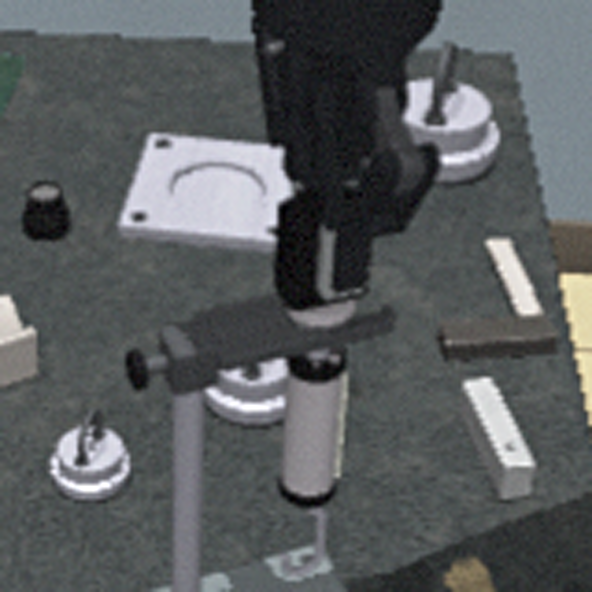

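Call:
apply_moves(
  increments=[
    {"x": 0, "y": 0, "z": -3, "ax": 0, "ay": 0, "az": 0},
    {"x": 0, "y": 0, "z": -6, "ax": 0, "ay": 0, "az": 0},
    {"x": 0, "y": 0, "z": -10, "ax": 0, "ay": 0, "az": 0},
    {"x": 0, "y": 0, "z": -10, "ax": 0, "ay": 0, "az": 0},
  ],
)

```text
time: 2.9
eef_pos: [0.4978, 0.2528, 0.2636]
tool_rot: [3.141, 0.0, 1.995]
force: [0.6, -0.6, 0.4]
gripper_width: 0.0233
```

Run:
```python
from h import *
plan([.4975,.252,.253],114.3)
c=snap('side','side3')
im=c['frame'][:,:,::-1]
cv2.imwrite('pics/s_f.png',cv2.resize(im[180:340,220:380],None,fx=3.7,fy=3.7,interpolation=cv2.INTER_CUBIC))
```

```text
t 2.9 tcp [0.4978 0.2528 0.2636] rpy [1.7999e+02 1.0000e-02 1.1430e+02] F [ 0.62 -0.62  0.4 ] w 0.0233
dxyz [-0.6 -0.6 10.6] rot [ 0.01  0.01 -0.  ]
```

View pics/s_f.png

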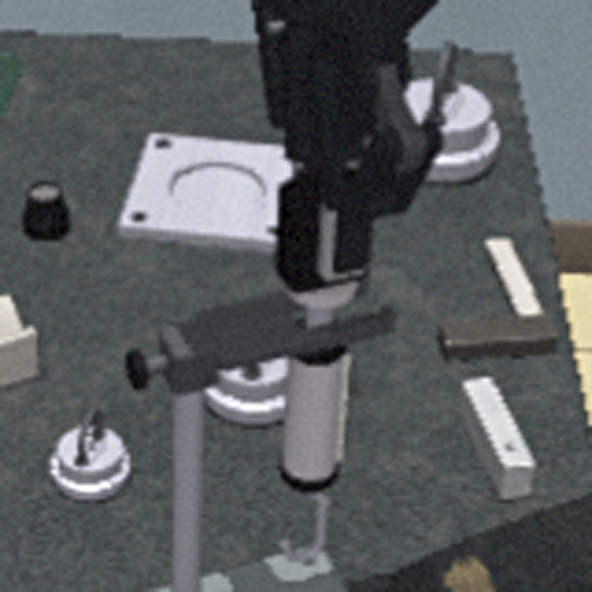

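Call:
apply_moves(
  increments=[
    {"x": 0, "y": -8, "z": 0, "ax": 0, "ay": 0, "az": 0},
    {"x": 0, "y": -22, "z": 0, "ax": 0, "ay": 0, "az": 0},
    {"x": 0, "y": -38, "z": 0, "ax": 0, "ay": 0, "az": 0},
    {"x": 0, "y": -54, "z": 0, "ax": 0, "ay": 0, "az": 0},
    {"x": 0, "y": -64, "z": 0, "ax": 0, "ay": 0, "az": 0},
    {"x": 0, "y": -68, "z": 0, "ax": 0, "ay": 0, "az": 0},
    {"x": 0, "y": -68, "z": -20, "ax": 0, "ay": 0, "az": 0},
    {"x": 0, "y": -68, "z": -40, "ax": 0, "ay": 0, "az": 0},
  ],
)

```text
time: 3.75
eef_pos: [0.4353, 0.2247, 0.3034]
tool_rot: [-3.141, 0.0, 1.995]
force: [0.3, 0.2, -0.9]
gripper_width: 0.0237
```

Run:
```python
from h import *
plan([.478,.064,.30],88)
c=snap('side','side4')
im=c['frame'][:,:,::-1]
cv2.imwrite('pics/s_g.png',cv2.resize(im[180:340,220:420],None,fx=3.7,fy=3.7,interpolation=cv2.INTER_CUBIC))
```

```text
t 3.75 tcp [0.4353 0.2247 0.3034] rpy [-1.7994e+02  1.0000e-02  1.1431e+02] F [ 0.28  0.17 -0.94] w 0.0237
dxyz [-164.   -27.3    3.4] rot [-6.000e-02  2.000e-02  2.631e+01]
```

View pics/s_g.png

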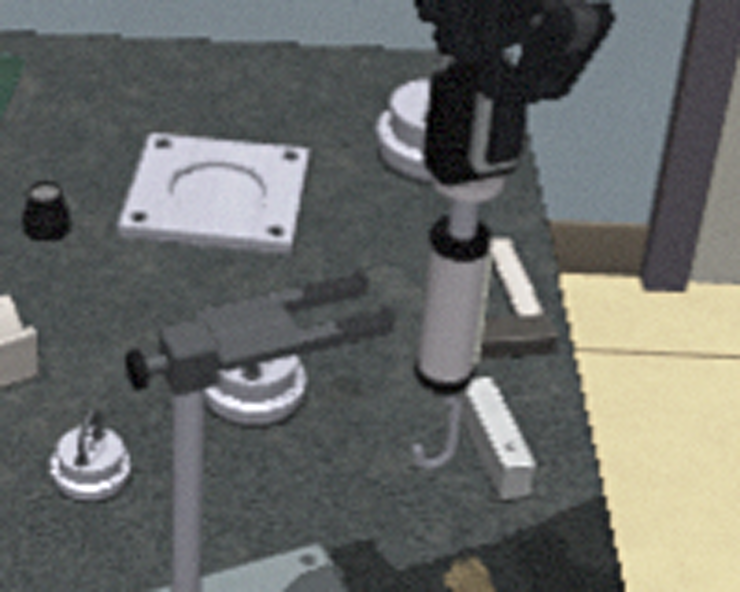

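Call:
apply_moves(
  increments=[
    {"x": -6, "y": -1, "z": 0, "ax": 0, "ay": 0, "az": 2},
    {"x": -20, "y": -3, "z": 2, "ax": 0, "ay": 0, "az": 5},
    {"x": -42, "y": -7, "z": 3, "ax": 0, "ay": 0, "az": 9},
    {"x": -66, "y": -11, "z": 3, "ax": 0, "ay": 0, "az": 13},
    {"x": -90, "y": -15, "z": 3, "ax": 0, "ay": 0, "az": 17},
    {"x": -114, "y": -19, "z": 3, "ax": 0, "ay": 0, "az": 21},
    {"x": -138, "y": -23, "z": 3, "ax": 0, "ay": 0, "az": 24},
    {"x": -154, "y": -26, "z": 3, "ax": 0, "ay": 0, "az": 25.5},
    {"x": -164, "y": -27, "z": 3, "ax": 0, "ay": 0, "az": 26.3},
    {"x": -164, "y": -27, "z": 3, "ax": 0, "ay": 0, "az": 26.3},
  ],
)

```text
time: 4.8
eef_pos: [0.4785, 0.0628, 0.2992]
tool_rot: [-3.14, 0.0, 1.533]
force: [-0.1, -0.9, -1.4]
gripper_width: 0.0232
```

Run:
```python
from h import *
plan([.478,.064,.30],88)
c=snap('side','side5')
im=c['frame'][:,:,::-1]
cv2.imwrite('pics/s_h.png',cv2.resize(im[180:320,220:380],None,fx=4,fy=4,interpolation=cv2.INTER_CUBIC))
c=snap('top','top5')
im=c['frame'][:,:,::-1]
cv2.imwrite('pics/t_h.png',cv2.resize(im[190:300,200:320],None,fx=5,fy=5,interpolation=cv2.INTER_CUBIC))
```

```text
t 4.8 tcp [0.4785 0.0628 0.2992] rpy [-1.7991e+02  3.0000e-02  8.7810e+01] F [-0.05 -0.85 -1.44] w 0.0232
dxyz [ 1.2 -0.6 -0.8] rot [-0.09  0.03 -0.19]
```

View pics/s_h.png

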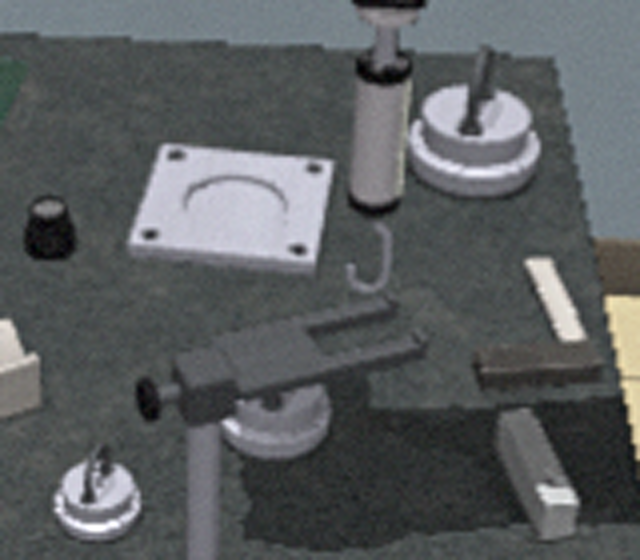

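View pics/t_h.png

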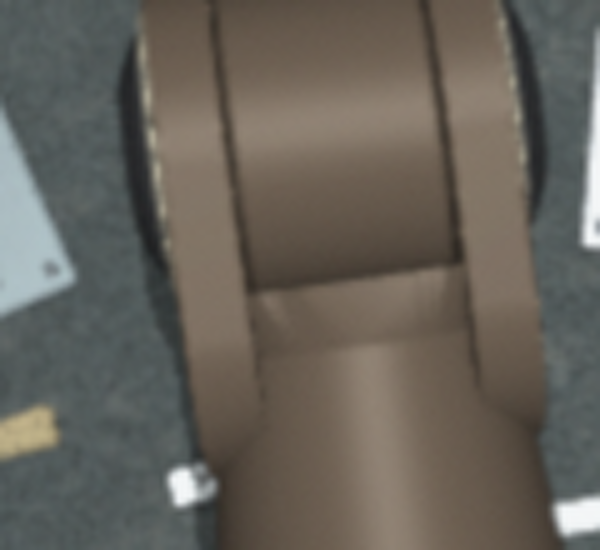

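Run:
```python
from h import *
c=load('side5')
f=lambda P:((proj(c,P)-[220,180])*4+1.5).round(0).tolist()
p=np.array([.4785,.0628,.2992]); 
for n,z in [('collar',.035),('tubetop',.061),('tubeend',.146),('bear',.1995),('under',.2045)]: print(n,f(p-[0,0,z]))
print('tip',f(p+[.01,0,-.1865]),'back',f(p+[-.009,0,-.17]))
for b in [(.5286,.0639),(.5265,.064)]:
  b=np.array(b)
  print('footR',f([b[0]-.032,b[1],.008]),'footL',f([b[0]+.032,b[1],.008]),'bossR',f([b[0]-.026,b[1],.03]),'bossfront',f([b[0],b[1]+.026,.03]),'footfront',f([b[0],b[1]+.032,.005]),'bail',f([*b,.0655]))
print(f([.5601,-.1457,.01]),f([.6156,-.2153,.01]),f([.5047,-.0769,.01]))
```

```text
collar [[394.0, 17.0]]
tubetop [[391.0, 64.0]]
tubeend [[380.0, 205.0]]
bear [[373.0, 287.0]]
under [[373.0, 295.0]]
tip [[356.0, 267.0]] back [[394.0, 243.0]]
footR [[331.0, 417.0]] footL [[218.0, 412.0]] bossR [[322.0, 386.0]] bossfront [[275.0, 415.0]] footfront [[273.0, 457.0]] bail [[278.0, 334.0]]
footR [[335.0, 417.0]] footL [[222.0, 412.0]] bossR [[326.0, 387.0]] bossfront [[278.0, 416.0]] footfront [[277.0, 457.0]] bail [[282.0, 335.0]]
[[237.0, 201.0]] [[163.0, 142.0]] [[319.0, 266.0]]
```

Call:
apply_moves(
  increments=[
    {"x": 1, "y": 0, "z": 8, "ax": 0, "ay": 0, "az": 0},
    {"x": 1, "y": 0, "z": 20, "ax": 0, "ay": 0, "az": 0},
    {"x": 1, "y": 0, "z": 33, "ax": 0, "ay": 0, "az": 0},
    {"x": 1, "y": 0, "z": 46, "ax": 0, "ay": 0, "az": 0},
    {"x": 1, "y": 0, "z": 55, "ax": 0, "ay": 0, "az": 0},
    {"x": 1, "y": 0, "z": 59, "ax": 0, "ay": 0, "az": 0},
    {"x": 1, "y": 0, "z": 59, "ax": 0, "ay": 0, "az": 0},
    {"x": 1, "y": 0, "z": 59, "ax": 0, "ay": 0, "az": 0},
  ],
)

```text
time: 5.7
eef_pos: [0.4787, 0.0653, 0.2416]
tool_rot: [3.141, -0.0, 1.536]
force: [-0.2, -0.1, -1.5]
gripper_width: 0.0231
```

Run:
```python
from h import *
plan([.5255,.064,.240],88)
c=snap('side','side6')
im=c['frame'][:,:,::-1]
cv2.imwrite('pics/s_i.png',cv2.resize(im[220:320,260:360],None,fx=6,fy=6,interpolation=cv2.INTER_CUBIC))
f=lambda P:((proj(c,P)-[260,220])*6+2.5).round(0).tolist()
p=status.observe()['eef_pos']
for n,z in [('tubeend',.146),('bear',.1995),('under',.2045)]: print(n,f(p-[0,0,z]))
print('tip',f(p+[.01,0,-.1865]),'back',f(p+[-.009,0,-.17]))
for x in (.526,.5286): print(f([[x,.064,.0655],[x,.064,.0595],[x,.064,.03]]))
```

```text
t 5.7 tcp [0.4787 0.0653 0.2416] rpy [179.97  -0.    88.  ] F [-0.16 -0.13 -1.46] w 0.0231
dxyz [ 0.3 46.8  1.7] rot [ 0.03 -0.    0.  ]
tubeend [[319.0, 204.0]]
bear [[310.0, 320.0]]
under [[309.0, 330.0]]
tip [[284.0, 291.0]] back [[339.0, 258.0]]
[[184.0, 262.0], [184.0, 275.0], [181.0, 337.0]]
[[177.0, 262.0], [177.0, 275.0], [174.0, 337.0]]
```

View pics/s_i.png

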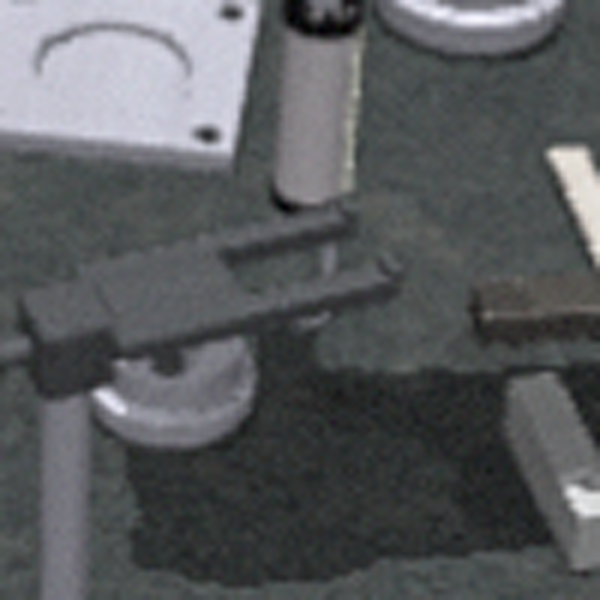

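Call:
apply_moves(
  increments=[
    {"x": 0, "y": 6, "z": 1, "ax": 0, "ay": 0, "az": 0},
    {"x": 0, "y": 14, "z": 1, "ax": 0, "ay": 0, "az": 0},
    {"x": 0, "y": 22, "z": 1, "ax": 0, "ay": 0, "az": 0},
    {"x": 0, "y": 30, "z": 1, "ax": 0, "ay": 0, "az": 0},
    {"x": 0, "y": 36, "z": 1, "ax": 0, "ay": 0, "az": 0},
    {"x": 0, "y": 41, "z": 1, "ax": 0, "ay": 0, "az": 0},
    {"x": 0, "y": 44, "z": 1, "ax": 0, "ay": 0, "az": 0},
    {"x": 0, "y": 46, "z": 1, "ax": 0, "ay": 0, "az": 0},
    {"x": 0, "y": 46, "z": 1, "ax": 0, "ay": 0, "az": 0},
  ],
)

```text
time: 6.65
eef_pos: [0.5247, 0.0637, 0.2402]
tool_rot: [-3.141, 0.0, 1.536]
force: [1.0, 0.4, -2.7]
gripper_width: 0.0236
```

Run:
```python
from h import *
plan([.5245,.064,.240],88)
c=snap('side','side7')
im=c['frame'][:,:,::-1]
cv2.imwrite('pics/s_j.png',cv2.resize(im[220:320,260:360],None,fx=6,fy=6,interpolation=cv2.INTER_CUBIC))
f=lambda P:((proj(c,P)-[260,220])*6+2.5).round(0).tolist()
p=status.observe()['eef_pos']
for n,z in [('tubeend',.146),('bear',.1995),('under',.2045)]: print(n,f(p-[0,0,z]))
```

```text
t 6.65 tcp [0.5247 0.0637 0.2402] rpy [-179.99    0.     88.  ] F [ 0.98  0.42 -2.72] w 0.0236
dxyz [ 0.3 -0.2  0.2] rot [-0.01  0.    0.  ]
tubeend [[191.0, 199.0]]
bear [[186.0, 314.0]]
under [[186.0, 325.0]]
```

View pics/s_j.png

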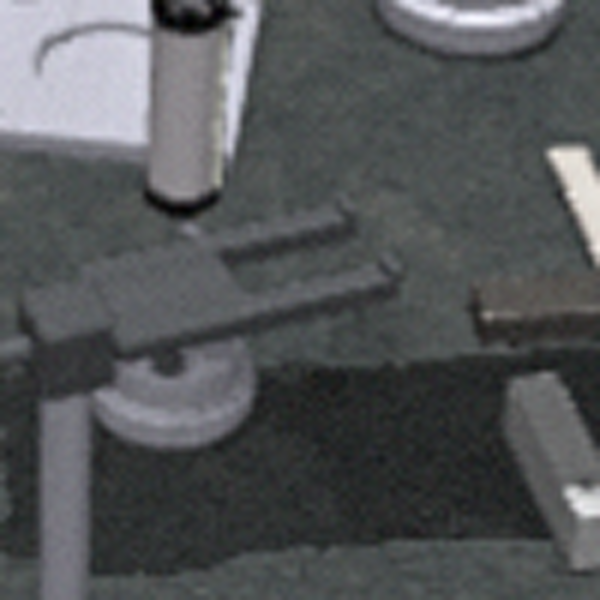

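Call:
apply_moves(
  increments=[
    {"x": 0, "y": 0, "z": -3, "ax": 0, "ay": 0, "az": 0},
    {"x": 0, "y": 0, "z": -7, "ax": 0, "ay": 0, "az": 0},
    {"x": 0, "y": 0, "z": -11, "ax": 0, "ay": 0, "az": 0},
    {"x": 0, "y": 0, "z": -15, "ax": 0, "ay": 0, "az": 0},
    {"x": 0, "y": 0, "z": -18, "ax": 0, "ay": 0, "az": 0},
    {"x": 0, "y": 0, "z": -21, "ax": 0, "ay": 0, "az": 0},
    {"x": 0, "y": 0, "z": -25, "ax": 0, "ay": 0, "az": 0},
    {"x": 0, "y": 0, "z": -29, "ax": 0, "ay": 0, "az": 0},
    {"x": 0, "y": 0, "z": -33, "ax": 0, "ay": 0, "az": 0},
    {"x": 0, "y": 0, "z": -37, "ax": 0, "ay": 0, "az": 0},
  ],
)

```text
time: 7.7
eef_pos: [0.5245, 0.0636, 0.2774]
tool_rot: [-3.141, 0.0, 1.536]
force: [0.8, 0.1, -4.2]
gripper_width: 0.0234
```

```bash
cat >> h.py <<'E'
def look(fn,box,s):
    plan([.56,-.146,.3],88)
    c=snap('side',fn); im=c['frame'][:,:,::-1]; x0,y0,x1,y1=box
    cv2.imwrite('pics/'+fn+'z.png',cv2.resize(im[y0:y1,x0:x1],None,fx=s,fy=s,interpolation=cv2.INTER_CUBIC)); return c
E
python3 - <<'E'
from h import *
look('side8',(260,200,360,300),6)
E
```

```text
t 7.7 tcp [0.5245 0.0636 0.2774] rpy [-1.7998e+02  1.0000e-02  8.8000e+01] F [ 0.81  0.08 -4.22] w 0.0234
dxyz [-208.3   42.7  -22.6] rot [-0.02  0.01  0.  ]
```

View pics/side8z.png

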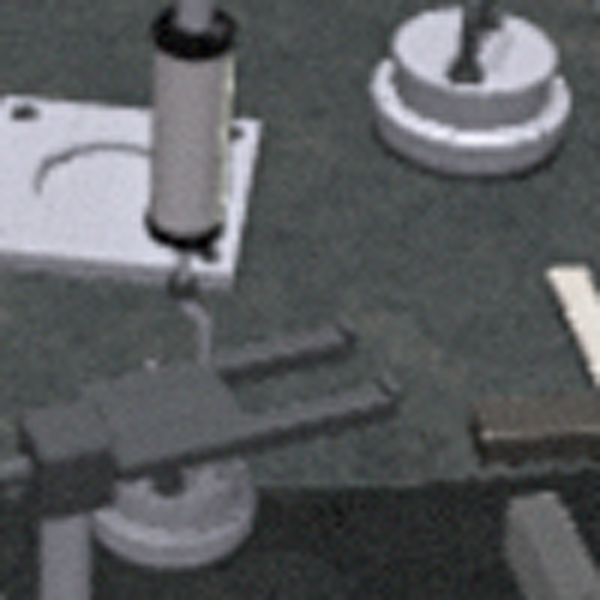

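Call:
apply_moves(
  increments=[
    {"x": 0, "y": 0, "z": -2, "ax": 0, "ay": 0, "az": 0},
    {"x": 0, "y": 0, "z": -4, "ax": 0, "ay": 0, "az": 0},
    {"x": 0, "y": 0, "z": -6, "ax": 0, "ay": 0, "az": 0},
    {"x": 0, "y": 0, "z": -8, "ax": 0, "ay": 0, "az": 0},
    {"x": 0, "y": 0, "z": -10, "ax": 0, "ay": 0, "az": 0},
    {"x": 0, "y": 0, "z": -10, "ax": 0, "ay": 0, "az": 0},
    {"x": 0, "y": 0, "z": -10, "ax": 0, "ay": 0, "az": 0},
  ],
)

```text
time: 8.45
eef_pos: [0.5245, 0.0637, 0.2872]
tool_rot: [-3.141, 0.0, 1.536]
force: [0.6, 0.1, -5.1]
gripper_width: 0.0233
```

```bash
cat >> h.py <<'E'
def shift(ref,cur,box=(272,278,306,300)):
    x0,y0,x1,y1=box; r=load(ref)['frame'].mean(2).astype(np.float32)[y0:y1,x0:x1]
    c=load(cur)['frame'].mean(2).astype(np.float32)[y0-14:y1+14,x0-10:x1+10]
    m=cv2.matchTemplate(c,r,cv2.TM_CCOEFF_NORMED); _,v,_,l=cv2.minMaxLoc(m)
    def sub(a,b,c): return .5*(a-c)/(a-2*b+c)
    i,j=l[1],l[0]
    try: print('shift dx',j-10+sub(m[i,j-1],m[i,j],m[i,j+1]),'dy',i-14+sub(m[i-1,j],m[i,j],m[i+1,j]),'cc',v)
    except Exception: print(l,v)
E
python3 - <<'E'
from h import *
look('side9',(260,200,360,300),6); shift('side7','side8'); shift('side8','side9')
c=load('side8'); print(proj(c,[[.527,.064,.0],[.527,.064,.01]]))
E
```

```text
t 8.45 tcp [0.5245 0.0637 0.2872] rpy [-1.7998e+02  1.0000e-02  8.8000e+01] F [ 0.64  0.09 -5.05] w 0.0233
dxyz [-208.3   42.8  -12.8] rot [-0.02  0.01  0.  ]
shift dx 0.0065286923 dy 0.011431213 cc 0.9934679865837097
shift dx 0.0070319977 dy -0.012150746 cc 0.9911155700683594
[[288.88940647 285.93790498]
 [289.03389231 282.58875897]]
```

Call:
apply_moves(
  increments=[
    {"x": 0, "y": 0, "z": -2, "ax": 0, "ay": 0, "az": 0},
    {"x": 0, "y": 0, "z": -4, "ax": 0, "ay": 0, "az": 0},
    {"x": 0, "y": 0, "z": -6, "ax": 0, "ay": 0, "az": 0},
    {"x": 0, "y": 0, "z": -8, "ax": 0, "ay": 0, "az": 0},
    {"x": 0, "y": 0, "z": -8, "ax": 0, "ay": 0, "az": 0},
    {"x": 0, "y": 0, "z": -8, "ax": 0, "ay": 0, "az": 0},
  ],
)

```text
time: 9.1
eef_pos: [0.5246, 0.0637, 0.2954]
tool_rot: [3.141, -0.0, 1.536]
force: [0.3, 0.5, -6.0]
gripper_width: 0.0236
```

Run:
```python
from h import *
look('side10',(260,200,360,300),6); shift('side8','side10')
```

```text
t 9.1 tcp [0.5246 0.0637 0.2954] rpy [179.99  -0.    88.01] F [ 0.32  0.46 -5.95] w 0.0236
dxyz [-208.3   42.7   -4.7] rot [ 0.01 -0.    0.01]
shift dx 0.16148987 dy -1.0998049 cc 0.9459620714187622
```

Call:
apply_moves(
  increments=[
    {"x": 0, "y": 0, "z": -1.5, "ax": 0, "ay": 0, "az": 0},
    {"x": 0, "y": 0, "z": -3, "ax": 0, "ay": 0, "az": 0},
    {"x": 0, "y": 0, "z": -4.5, "ax": 0, "ay": 0, "az": 0},
    {"x": 0, "y": 0, "z": -6, "ax": 0, "ay": 0, "az": 0},
    {"x": 0, "y": 0, "z": -6, "ax": 0, "ay": 0, "az": 0},
    {"x": 0, "y": 0, "z": -6, "ax": 0, "ay": 0, "az": 0},
    {"x": 0, "y": 0, "z": -6, "ax": 0, "ay": 0, "az": 0},
    {"x": 0, "y": 0, "z": -6, "ax": 0, "ay": 0, "az": 0},
    {"x": 0, "y": 0, "z": -6, "ax": 0, "ay": 0, "az": 0},
    {"x": 0, "y": 0, "z": -6, "ax": 0, "ay": 0, "az": 0},
  ],
)

```text
time: 10.15
eef_pos: [0.5246, 0.0637, 0.3013]
tool_rot: [-3.142, 0.0, 1.536]
force: [0.7, -0.3, -6.0]
gripper_width: 0.0234
```

Run:
```python
from h import *
look('side11',(230,170,360,300),5); shift('side8','side11')
```

```text
t 10.15 tcp [0.5246 0.0637 0.3013] rpy [-179.99    0.     88.01] F [ 0.67 -0.25 -6.05] w 0.0234
dxyz [-208.3   42.7    1.3] rot [-0.01  0.    0.01]
shift dx 0.45346168 dy -2.8903832 cc 0.852668046951294
```

View pics/side11z.png

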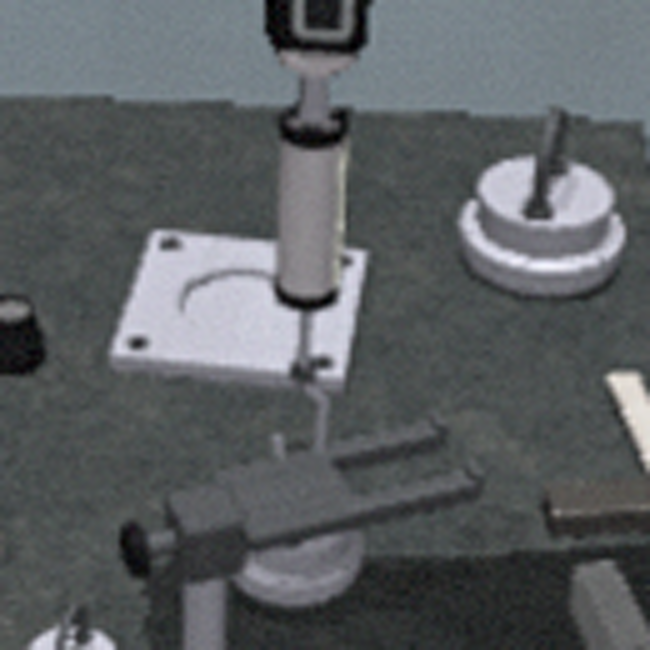

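Call:
apply_moves(
  increments=[
    {"x": 0, "y": 0, "z": 0, "ax": 0, "ay": 0, "az": 0},
    {"x": 0, "y": 0, "z": 0, "ax": 0, "ay": 0, "az": 0},
    {"x": 0, "y": 0, "z": 0, "ax": 0, "ay": 0, "az": 0},
    {"x": 0, "y": 0, "z": 0, "ax": 0, "ay": 0, "az": 0},
    {"x": 0, "y": 0, "z": 0, "ax": 0, "ay": 0, "az": 0},
    {"x": 0, "y": 0, "z": 0, "ax": 0, "ay": 0, "az": 0},
    {"x": 0, "y": 0, "z": 0, "ax": 0, "ay": 0, "az": 0},
    {"x": 0, "y": 0, "z": 0, "ax": 0, "ay": 0, "az": 0},
    {"x": 0, "y": 0, "z": 0, "ax": 0, "ay": 0, "az": 0},
    {"x": 0, "y": 0, "z": 0, "ax": 0, "ay": 0, "az": 0},
  ],
)

```text
time: 11.2
eef_pos: [0.5246, 0.0637, 0.3013]
tool_rot: [-3.142, 0.0, 1.536]
force: [0.0, -0.4, -5.3]
gripper_width: 0.0233
```

Call:
apply_moves(
  increments=[
    {"x": 0, "y": 0, "z": 0, "ax": 0, "ay": 0, "az": 0},
    {"x": 0, "y": 0, "z": 0, "ax": 0, "ay": 0, "az": 0},
    {"x": 0, "y": 0, "z": 0, "ax": 0, "ay": 0, "az": 0},
    {"x": 0, "y": 0, "z": 0, "ax": 0, "ay": 0, "az": 0},
    {"x": 0, "y": 0, "z": 0, "ax": 0, "ay": 0, "az": 0},
    {"x": 0, "y": 0, "z": 0, "ax": 0, "ay": 0, "az": 0},
    {"x": 0, "y": 0, "z": 0, "ax": 0, "ay": 0, "az": 0},
    {"x": 0, "y": 0, "z": 0, "ax": 0, "ay": 0, "az": 0},
    {"x": 0, "y": 0, "z": 0, "ax": 0, "ay": 0, "az": 0},
    {"x": 0, "y": 0, "z": 0, "ax": 0, "ay": 0, "az": 0},
  ],
)

```text
time: 12.2
eef_pos: [0.5246, 0.0637, 0.3013]
tool_rot: [-3.142, 0.0, 1.536]
force: [-0.0, 0.5, -6.2]
gripper_width: 0.0236
```

Run:
```python
from h import *
look('side12',(230,170,360,300),5); shift('side8','side12');shift('side11','side12',(272,275,306,298))
```

```text
t 12.2 tcp [0.5246 0.0637 0.3013] rpy [-180.      0.     88.01] F [-0.03  0.49 -6.18] w 0.0236
dxyz [-208.3   42.7    1.3] rot [-0.    0.    0.01]
shift dx 0.4535761 dy -2.8759596 cc 0.8530611395835876
shift dx -0.018172963 dy 0.013949424 cc 0.9936478137969971
```

Call:
apply_moves(
  increments=[
    {"x": 0, "y": 0, "z": -2, "ax": 0, "ay": 0, "az": 0},
    {"x": 0, "y": 0, "z": -4, "ax": 0, "ay": 0, "az": 0},
    {"x": 0, "y": 0, "z": -6, "ax": 0, "ay": 0, "az": 0},
    {"x": 0, "y": 0, "z": -8, "ax": 0, "ay": 0, "az": 0},
    {"x": -0.1, "y": 0, "z": -8, "ax": 0, "ay": 0, "az": 0},
    {"x": -0.8, "y": 0.2, "z": -8, "ax": 0, "ay": 0, "az": 0},
    {"x": -2.6, "y": 0.5, "z": -8, "ax": 0, "ay": 0, "az": 0},
    {"x": -5.9, "y": 1.1, "z": -8, "ax": 0, "ay": 0, "az": 0},
    {"x": -10.8, "y": 2.1, "z": -8, "ax": 0, "ay": 0, "az": 0},
    {"x": -17.5, "y": 3.4, "z": -8, "ax": 0, "ay": 0, "az": 0},
  ],
)

```text
time: 13.25
eef_pos: [0.5274, 0.0457, 0.3092]
tool_rot: [-3.141, 0.0, 1.536]
force: [-0.4, -0.3, -6.4]
gripper_width: 0.0232
```

Call:
apply_moves(
  increments=[
    {"x": -8.5, "y": 1.6, "z": 0, "ax": 0, "ay": 0, "az": 0},
    {"x": -18.6, "y": 3.6, "z": 0, "ax": 0, "ay": 0, "az": 0},
    {"x": -30.2, "y": 5.8, "z": 0, "ax": 0, "ay": 0, "az": 0},
    {"x": -42.8, "y": 8.2, "z": 0, "ax": 0, "ay": 0, "az": 0},
    {"x": -56.7, "y": 10.9, "z": 0, "ax": 0, "ay": 0, "az": 0},
    {"x": -71.5, "y": 13.8, "z": 0, "ax": 0, "ay": 0, "az": 0},
    {"x": -86.5, "y": 16.6, "z": 0, "ax": 0, "ay": 0, "az": 0},
    {"x": -101.5, "y": 19.5, "z": 0, "ax": 0, "ay": 0, "az": 0},
    {"x": -116.2, "y": 22.4, "z": 0, "ax": 0, "ay": 0, "az": 0},
    {"x": -130.2, "y": 25.0, "z": 0, "ax": 0, "ay": 0, "az": 0},
  ],
)

```text
time: 14.25
eef_pos: [0.548, -0.0863, 0.3092]
tool_rot: [-3.142, 0.0, 1.536]
force: [-0.2, -0.3, -5.8]
gripper_width: 0.0235
```

Call:
apply_moves(
  increments=[
    {"x": -12.5, "y": 2.4, "z": 0, "ax": 0, "ay": 0, "az": 0},
    {"x": -24.1, "y": 4.6, "z": 0, "ax": 0, "ay": 0, "az": 0},
    {"x": -34.3, "y": 6.6, "z": 0, "ax": 0, "ay": 0, "az": 0},
    {"x": -42.8, "y": 8.2, "z": 0, "ax": 0, "ay": 0, "az": 0},
    {"x": -49.5, "y": 9.5, "z": 0, "ax": 0, "ay": 0, "az": 0},
    {"x": -54.5, "y": 10.5, "z": 0, "ax": 0, "ay": 0, "az": 0},
    {"x": -57.6, "y": 11.1, "z": 0, "ax": 0, "ay": 0, "az": 0},
    {"x": -59.5, "y": 11.4, "z": 0, "ax": 0, "ay": 0, "az": 0},
    {"x": -60.2, "y": 11.6, "z": 0, "ax": 0, "ay": 0, "az": 0},
    {"x": -60.3, "y": 11.6, "z": 0, "ax": 0, "ay": 0, "az": 0},
  ],
)

```text
time: 15.25
eef_pos: [0.5573, -0.1454, 0.3093]
tool_rot: [-3.142, -0.0, 1.536]
force: [-0.0, -0.2, -5.9]
gripper_width: 0.0236
```

Run:
```python
from h import *
c=look('side13',(230,160,330,260),6)
f=lambda P:((proj(c,P)-[230,160])*6+2.5).round(0).tolist()
b=[.56,-.1457]
for z in (.012,.017): print(z,'footL/R',f([[b[0]+.032,b[1],z+.008],[b[0]-.032,b[1],z+.008]]),'foot front bottom',f([b[0],b[1]+.030,z]),'bail',f([*b,z+.0655]))
print('seat c',f([*b,.01]),'seat L/R/near/far',f([[b[0]+.0355,b[1],.01],[b[0]-.0355,b[1],.01],[b[0],b[1]+.0355,.01],[b[0],b[1]-.0355,.01]]))
print('plate corners',f([[ 0.5047,-0.0769,0.01],[0.6274,-0.0902,0.01],[ 0.6156,-0.2153,0.01],[0.4926,-0.2006,0.01]]))
c=snap('top','top13'); cv2.imwrite('pics/top13z.png',cv2.resize(c['frame'][150:290,260:420,::-1],None,fx=4,fy=4,interpolation=cv2.INTER_CUBIC))
```

```text
t 15.25 tcp [ 0.5573 -0.1454  0.3093] rpy [-1.800e+02 -1.000e-02  8.802e+01] F [-0.01 -0.2  -5.93] w 0.0236
dxyz [-0.5  2.7  9.3] rot [-0.   -0.01  0.02]
0.012 footL/R [[224.0, 400.0], [369.0, 406.0]] foot front bottom [[293.0, 457.0]] bail [[299.0, 292.0]]
0.017 footL/R [[224.0, 391.0], [369.0, 397.0]] foot front bottom [[293.0, 447.0]] bail [[299.0, 282.0]]
seat c [[296.0, 422.0]] seat L/R/near/far [[216.0, 418.0], [376.0, 425.0], [292.0, 468.0], [300.0, 378.0]]
plate corners [[419.0, 519.0], [132.0, 488.0], [184.0, 333.0], [448.0, 361.0]]
```

View pics/side13z.png

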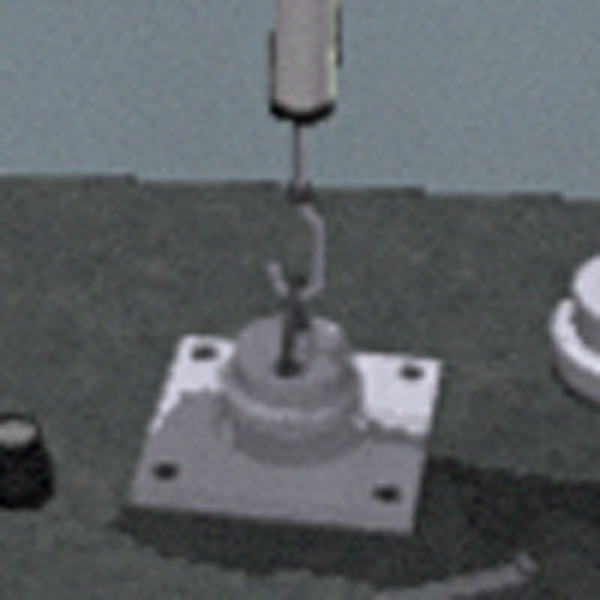

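View pics/top13z.png

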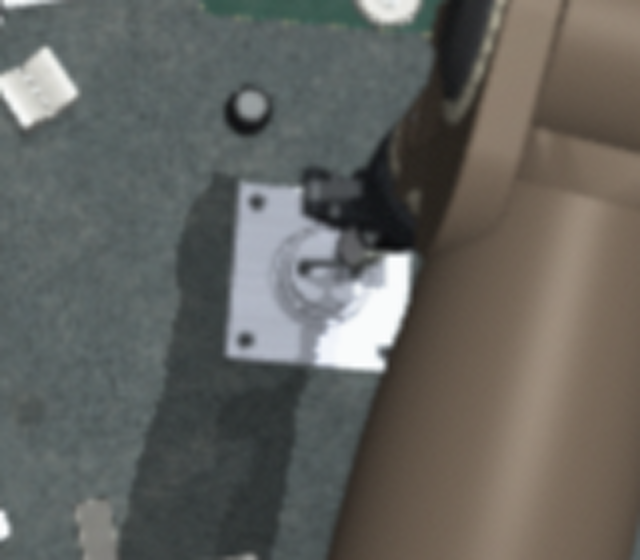

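Run:
```python
from h import *
c=load('side13');im=c['frame'][:,:,::-1]
z=cv2.resize(im[190:255,248:308],None,fx=9,fy=9,interpolation=cv2.INTER_CUBIC)
z=cv2.convertScaleAbs(z,alpha=1.4,beta=-40);cv2.imwrite('pics/z13.png',z)
c=load('top13');im=c['frame'][:,:,::-1]
z=cv2.resize(im[190:250,310:370],None,fx=9,fy=9,interpolation=cv2.INTER_CUBIC)
cv2.imwrite('pics/zt13.png',cv2.convertScaleAbs(z,alpha=1.4,beta=-80))
```

```text
(no output)
```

View pics/z13.png

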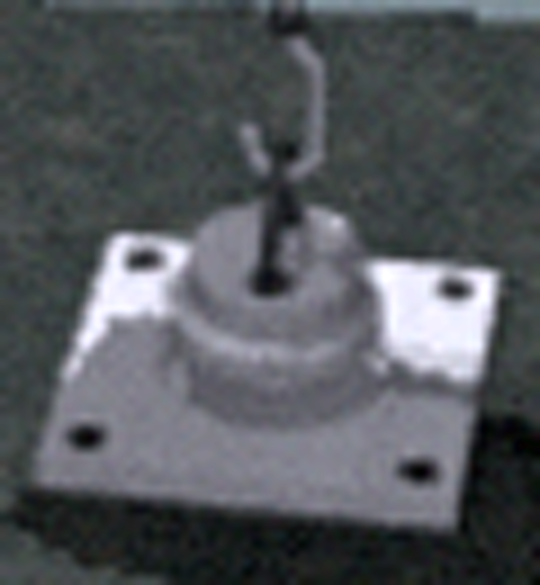

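View pics/zt13.png

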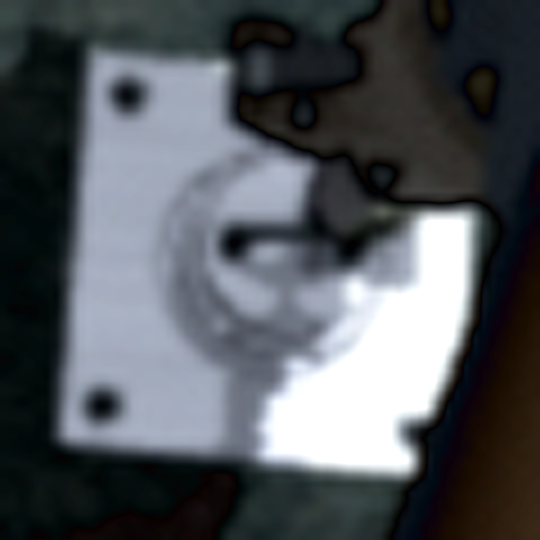

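Run:
```python
from h import *
s=load('side13');t=load('top13')
fs=lambda P:((proj(s,P)-[248,190])*9+4).round(0).tolist()
ft=lambda P:((proj(t,P)-[310,190])*9+4).round(0).tolist()
b=np.array([.5601,-.1457]);bs=np.array([.5618,-.1457])
zb=.0168
for n,z in dict(bailtop=.0655,bossTop=.03,foot=.01,bot=0).items():
  print(n,'side',fs([*bs,zb+z]),'top',ft([*b,zb+z]))
print('side bossfront/back',fs([[*bs+[0,.026],zb+.03],[*bs-[0,.026],zb+.03]]),'bottomfront',fs([[*bs+[0,.029],zb],[*bs+[0,.032],zb+.005]]),'nearleg base',fs([*bs+[0,.017],zb+.03]))
print('top legs',ft([[*b+[0,.017],zb+.05],[*b-[0,.017],zb+.05]]),'bail arch',ft([*b,zb+.0625]))
print('boss L/bottom top',ft([[*b+[0,.026],zb+.03],[*b-[.026,0],zb+.03]]),'foot',ft([[*b+[0,.032],zb+.01],[*b-[.032,0],zb+.01]]))
print('seat',ft([[*b+[0,.0355],.01],[*b-[.0355,0],.01]]))
```

```text
bailtop side [[281.0, 154.0]] top [[307.0, 234.0]]
bossTop side [[279.0, 258.0]] top [[289.0, 249.0]]
foot side [[277.0, 315.0]] top [[280.0, 257.0]]
bot side [[277.0, 344.0]] top [[275.0, 261.0]]
side bossfront/back [[274.0, 307.0], [283.0, 211.0]] bottomfront [[272.0, 400.0], [271.0, 391.0]] nearleg base [[276.0, 290.0]]
top legs [[242.0, 241.0], [357.0, 240.0]] bail arch [[306.0, 235.0]]
boss L/bottom top [[203.0, 249.0], [291.0, 336.0]] foot [[174.0, 258.0], [282.0, 362.0]]
seat [[156.0, 264.0], [275.0, 379.0]]
```

Call:
apply_moves(
  increments=[
    {"x": -0.5, "y": 0, "z": 1, "ax": 0, "ay": 0, "az": 0},
    {"x": -0.5, "y": 0, "z": 2.5, "ax": 0, "ay": 0, "az": 0},
    {"x": -0.5, "y": 0, "z": 4, "ax": 0, "ay": 0, "az": 0},
    {"x": -0.5, "y": 0, "z": 5.5, "ax": 0, "ay": 0, "az": 0},
    {"x": -0.5, "y": 0, "z": 7, "ax": 0, "ay": 0, "az": 0},
    {"x": -0.5, "y": 0, "z": 8.5, "ax": 0, "ay": 0, "az": 0},
    {"x": -0.5, "y": 0, "z": 10, "ax": 0, "ay": 0, "az": 0},
    {"x": -0.5, "y": 0, "z": 11, "ax": 0, "ay": 0, "az": 0},
    {"x": -0.5, "y": 0, "z": 11, "ax": 0, "ay": 0, "az": 0},
    {"x": -0.5, "y": 0, "z": 11, "ax": 0, "ay": 0, "az": 0},
  ],
)

```text
time: 16.35
eef_pos: [0.5573, -0.1461, 0.2983]
tool_rot: [-3.142, 0.0, 1.536]
force: [0.5, 0.4, -4.7]
gripper_width: 0.0234
```

Run:
```python
from h import *
c=look('side14',(248,190,308,255),9)
shift('side13','side14',(270,207,292,232))
z=cv2.imread('pics/side14z.png');cv2.imwrite('pics/side14z.png',cv2.convertScaleAbs(z,alpha=1.4,beta=-40))
```

```text
t 16.35 tcp [ 0.5573 -0.1461  0.2983] rpy [-180.      0.     88.01] F [ 0.5   0.39 -4.71] w 0.0234
dxyz [ 0.2  2.7 -1.7] rot [-0.    0.    0.01]
shift dx -0.060367346 dy 2.763207 cc 0.7550681233406067
```

View pics/side14z.png

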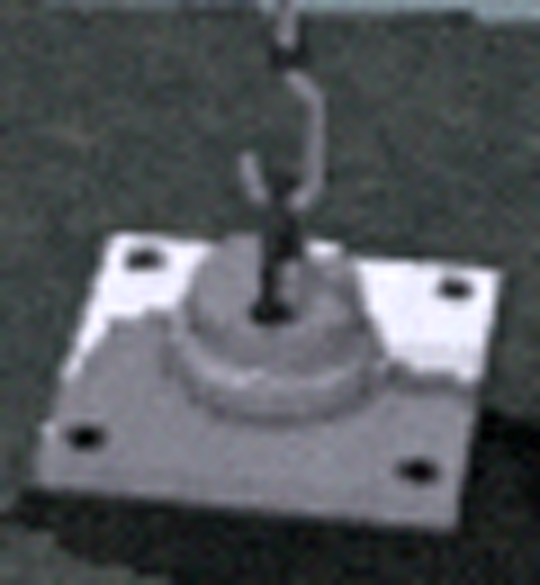

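Call:
apply_moves(
  increments=[
    {"x": 0, "y": 0, "z": 1, "ax": 0, "ay": 0, "az": 0},
    {"x": 0, "y": 0, "z": 2, "ax": 0, "ay": 0, "az": 0},
    {"x": 0, "y": 0, "z": 3, "ax": 0, "ay": 0, "az": 0},
    {"x": 0, "y": 0, "z": 4.5, "ax": 0, "ay": 0, "az": 0},
    {"x": 0, "y": 0, "z": 6, "ax": 0, "ay": 0, "az": 0},
    {"x": 0, "y": 0, "z": 8, "ax": 0, "ay": 0, "az": 0},
    {"x": 0, "y": 0, "z": 8, "ax": 0, "ay": 0, "az": 0},
    {"x": 0, "y": 0, "z": 8, "ax": 0, "ay": 0, "az": 0},
  ],
)

```text
time: 17.2
eef_pos: [0.5573, -0.1461, 0.2903]
tool_rot: [-3.142, 0.0, 1.536]
force: [0.5, -0.7, -3.9]
gripper_width: 0.0234
```

Run:
```python
from h import *
c=look('side15',(248,190,308,255),9)
shift('side14','side15',(270,214,292,233))
z=cv2.imread('pics/side15z.png');cv2.imwrite('pics/side15z.png',cv2.convertScaleAbs(z,alpha=1.4,beta=-40))
```

```text
t 17.2 tcp [ 0.5573 -0.1461  0.2903] rpy [-1.8e+02  1.0e-02  8.8e+01] F [ 0.52 -0.67 -3.85] w 0.0234
dxyz [ 0.2  2.7 -9.7] rot [-0.    0.01  0.  ]
shift dx 0.029110095 dy 0.17290422 cc 0.9577038288116455
```

View pics/side15z.png

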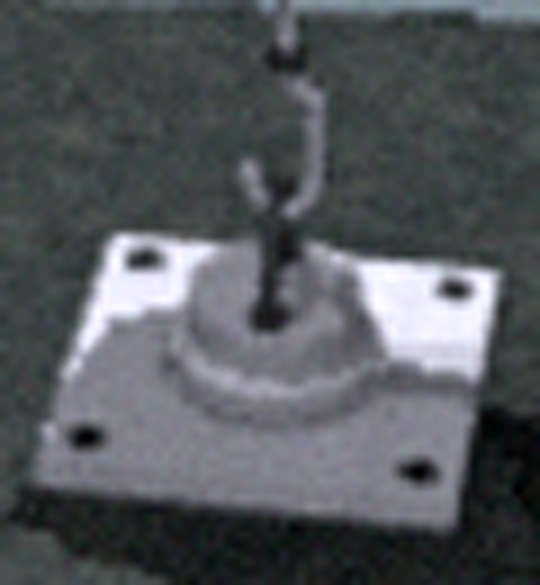

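Call:
apply_moves(
  increments=[
    {"x": 0, "y": 0, "z": 4, "ax": 0, "ay": 0, "az": 0},
    {"x": 0, "y": 0, "z": 9, "ax": 0, "ay": 0, "az": 0},
    {"x": 0, "y": 0, "z": 14, "ax": 0, "ay": 0, "az": 0},
    {"x": 0, "y": 0, "z": 19, "ax": 0, "ay": 0, "az": 0},
    {"x": 0, "y": 0, "z": 24, "ax": 0, "ay": 0, "az": 0},
    {"x": 0, "y": 0, "z": 29, "ax": 0, "ay": 0, "az": 0},
    {"x": 0, "y": 0, "z": 35, "ax": 0, "ay": 0, "az": 0},
    {"x": 0, "y": 0, "z": 41, "ax": 0, "ay": 0, "az": 0},
    {"x": 0, "y": 0, "z": 46, "ax": 0, "ay": 0, "az": 0},
    {"x": 0, "y": 0, "z": 46, "ax": 0, "ay": 0, "az": 0},
  ],
)

```text
time: 18.25
eef_pos: [0.5569, -0.146, 0.2434]
tool_rot: [-3.14, -0.0, 1.536]
force: [-0.5, -0.8, -1.0]
gripper_width: 0.0236
```

Run:
```python
from h import *
c=look('side16',(248,190,308,255),9)
shift('side15','side16',(266,225,292,235))
z=cv2.imread('pics/side16z.png');cv2.imwrite('pics/side16z.png',cv2.convertScaleAbs(z,alpha=1.4,beta=-40))
```

```text
t 18.25 tcp [ 0.5569 -0.146   0.2434] rpy [-1.7993e+02 -2.0000e-02  8.8010e+01] F [-0.46 -0.83 -1.04] w 0.0236
dxyz [  0.1   3.  -56.6] rot [-0.07 -0.02  0.01]
shift dx 0.10954859 dy -0.14022034 cc 0.9558922052383423
```

View pics/side16z.png

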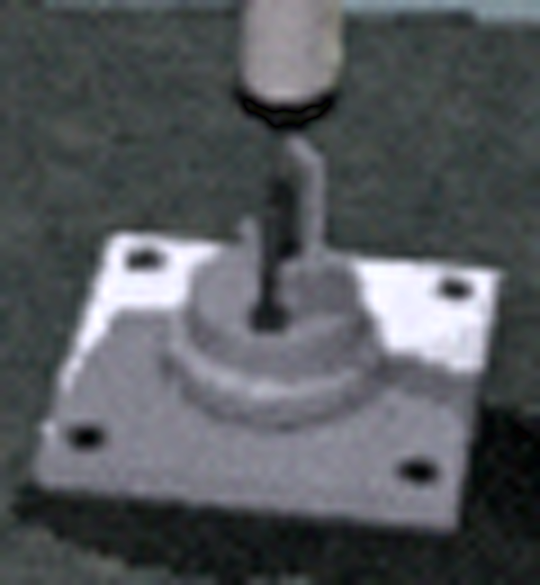

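Call:
apply_moves(
  increments=[
    {"x": 0, "y": -3, "z": 0, "ax": 0, "ay": 0, "az": 0},
    {"x": 0, "y": -8, "z": 0, "ax": 0, "ay": 0, "az": 0},
    {"x": 0, "y": -14, "z": 0, "ax": 0, "ay": 0, "az": 0},
    {"x": 0, "y": -21, "z": 0, "ax": 0, "ay": 0, "az": 0},
    {"x": 0, "y": -29, "z": 0, "ax": 0, "ay": 0, "az": 0},
    {"x": 0, "y": -38, "z": 0, "ax": 0, "ay": 0, "az": 0},
    {"x": 0, "y": -47, "z": 0, "ax": 0, "ay": 0, "az": 0},
    {"x": 0, "y": -54, "z": 0, "ax": 0, "ay": 0, "az": 0},
    {"x": 0, "y": -58, "z": 0, "ax": 0, "ay": 0, "az": 0},
  ],
)

```text
time: 19.2
eef_pos: [0.4985, -0.1441, 0.2445]
tool_rot: [3.141, 0.0, 1.536]
force: [0.4, 0.6, -1.5]
gripper_width: 0.0234
```

Run:
```python
from h import *
c=look('side17',(248,190,328,255),8)
shift('side15','side17',(266,225,292,235))
plan([.4355,.2247,.3034],88)
```

```text
t 19.2 tcp [ 0.4985 -0.1441  0.2445] rpy [1.7998e+02 1.0000e-02 8.7990e+01] F [ 0.37  0.63 -1.46] w 0.0234
dxyz [  0.2  61.5 -55.5] rot [ 0.02  0.01 -0.01]
shift dx 0.19432798 dy -0.21780203 cc 0.6097449660301208
t 19.25 tcp [ 0.4983 -0.144   0.2446] rpy [180.     0.    87.99] F [ 0.17  0.07 -0.56] w 0.0232
dxyz [366.3 -75.7 -58.9] rot [ 0.    0.   -0.01]
```

View pics/side17z.png

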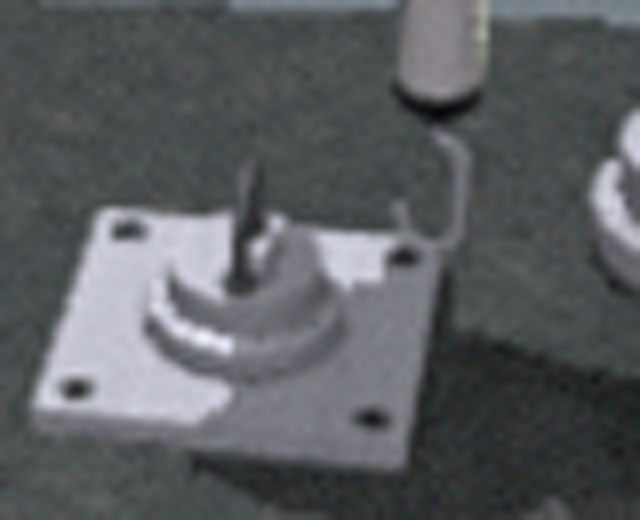

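Call:
apply_moves(
  increments=[
    {"x": 0, "y": 0, "z": -15, "ax": 0, "ay": 0, "az": 0},
    {"x": 0, "y": 0, "z": -35, "ax": 0, "ay": 0, "az": 0},
    {"x": 4, "y": -1, "z": -52, "ax": 0, "ay": 0, "az": 0},
    {"x": 16, "y": -3, "z": -59, "ax": 0, "ay": 0, "az": -1},
    {"x": 34, "y": -7, "z": -59, "ax": 0, "ay": 0, "az": -3},
    {"x": 58, "y": -12, "z": -59, "ax": 0, "ay": 0, "az": -5},
    {"x": 84, "y": -17, "z": -59, "ax": 0, "ay": 0, "az": -7},
    {"x": 112, "y": -23, "z": -59, "ax": 0, "ay": 0, "az": -9},
    {"x": 140, "y": -29, "z": -59, "ax": 0, "ay": 0, "az": -11},
    {"x": 168, "y": -35, "z": -59, "ax": 0, "ay": 0, "az": -13},
  ],
)

```text
time: 20.25
eef_pos: [0.4696, 0.0267, 0.3028]
tool_rot: [-3.141, -0.0, 1.765]
force: [-0.2, -0.1, -0.7]
gripper_width: 0.0233
```

Call:
apply_moves(
  increments=[
    {"x": 27, "y": 1, "z": 0, "ax": 0, "ay": 0, "az": -2},
    {"x": 54, "y": 2, "z": 0, "ax": 0, "ay": 0, "az": -4},
    {"x": 81, "y": 3, "z": 0, "ax": 0, "ay": 0, "az": -6},
    {"x": 108, "y": 4, "z": 0, "ax": 0, "ay": 0, "az": -8},
    {"x": 134, "y": 5, "z": 0, "ax": 0, "ay": 0, "az": -10},
    {"x": 158, "y": 5, "z": 0, "ax": 0, "ay": 0, "az": -11.5},
    {"x": 178, "y": 6, "z": 0, "ax": 0, "ay": 0, "az": -12.5},
    {"x": 192, "y": 6, "z": 0, "ax": 0, "ay": 0, "az": -13.3},
    {"x": 200, "y": 6, "z": 0, "ax": 0, "ay": 0, "az": -13.3},
    {"x": 200, "y": 6, "z": 0, "ax": 0, "ay": 0, "az": -13.3},
  ],
)

```text
time: 21.25
eef_pos: [0.4376, 0.2232, 0.303]
tool_rot: [-3.141, 0.0, 1.996]
force: [-0.3, 0.2, -2.3]
gripper_width: 0.0231
```

Run:
```python
from h import *
plan([.4353,.2247,.2636],114.3)
snap('side','side18');snap('top','top18')
s=load('side18')['frame'][:,:,::-1];t=load('top18')['frame'][:,:,::-1]
cv2.imwrite('pics/s18.png',cv2.resize(s[190:255,248:328],None,fx=8,fy=8,interpolation=cv2.INTER_CUBIC))
z=cv2.resize(t[185:255,300:380],None,fx=8,fy=8,interpolation=cv2.INTER_CUBIC)
cv2.imwrite('pics/t18.png',cv2.convertScaleAbs(z,alpha=1.6,beta=-140))
```

```text
t 21.25 tcp [0.4376 0.2232 0.303 ] rpy [-179.97    0.    114.37] F [-0.29  0.21 -2.25] w 0.0231
dxyz [ 2.3 -1.5 39.4] rot [-0.03  0.    0.07]
```

View pics/s18.png

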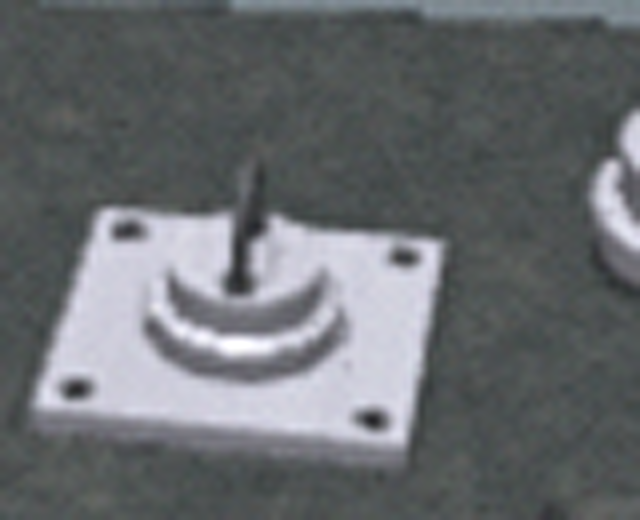

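View pics/t18.png

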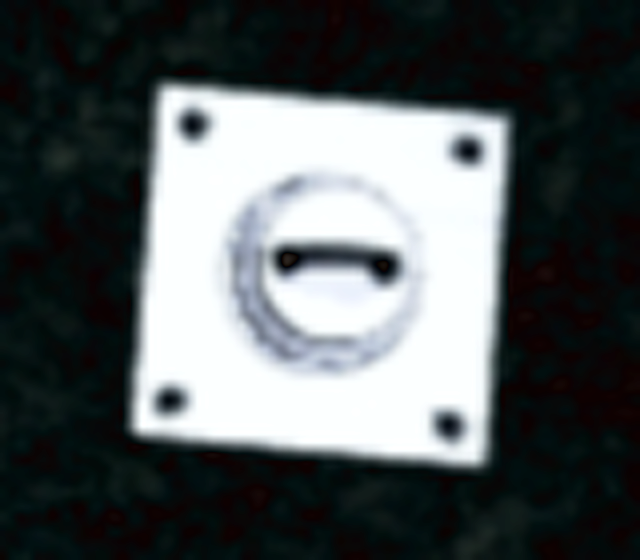

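Run:
```python
from h import *
s=load('side18');t=load('top18')
fs=lambda P:((proj(s,P)-[248,190])*8+3.5).round(1).tolist()
ft=lambda P:((proj(t,P)-[300,185])*8+3.5).round(1).tolist()
print('seat c',fs([.5618,-.1457,.01]))
for zb in (.004,.008,.010):
  b=np.array([.5618,-.1475])
  print(zb,'bailtop',fs([*b,zb+.0655]),'nearleg',fs([*b+[0,.017],zb+.03]),'boss front',fs([*b+[0,.026],zb+.03]),'footfront10',fs([*b+[0,.032],zb+.01]),'L',fs([b[0]+.026,b[1],zb+.03]),'R',fs([b[0]-.026,b[1],zb+.03]))
b=np.array([.5601,-.1457])
print('top: ctr',ft([*b,.01]),'legs',ft([[*b+[0,.017],.054],[*b-[0,.017],.054]]),'bosstop c',ft([*b,.034]),'L,R,U,D',ft([[*b+[0,.026],.034],[*b-[0,.026],.034],[*b+[.026,0],.034],[*b-[.026,0],.034]]))
```

```text
seat c [[245.4, 322.3]]
0.004 bailtop [[249.3, 167.6]] nearleg [[244.6, 287.6]] boss front [[243.2, 303.0]] footfront10 [[241.1, 364.2]] L [[168.5, 255.7]] R [[325.8, 262.5]]
0.008 bailtop [[249.5, 157.1]] nearleg [[244.8, 277.4]] boss front [[243.4, 292.7]] footfront10 [[241.3, 354.1]] L [[168.6, 245.5]] R [[326.2, 252.4]]
0.01 bailtop [[249.7, 151.9]] nearleg [[244.9, 272.2]] boss front [[243.5, 287.5]] footfront10 [[241.4, 349.1]] L [[168.7, 240.5]] R [[326.4, 247.3]]
top: ctr [[321.7, 274.4]] legs [[289.6, 258.8], [390.9, 258.4]] bosstop c [[331.7, 265.9]] L,R,U,D [[255.2, 266.3], [408.0, 265.5], [329.9, 189.8], [333.5, 342.3]]
```

Call:
apply_moves(
  increments=[
    {"x": 2.3, "y": -1.5, "z": 10, "ax": 0, "ay": 0, "az": 0},
    {"x": 2.3, "y": -1.5, "z": 22, "ax": 0, "ay": 0, "az": 0},
    {"x": 2.3, "y": -1.5, "z": 33, "ax": 0, "ay": 0, "az": 0},
    {"x": 2.3, "y": -1.5, "z": 39.5, "ax": 0, "ay": 0, "az": 0},
    {"x": 2.3, "y": -1.5, "z": 39.5, "ax": 0, "ay": 0, "az": 0},
    {"x": 2.3, "y": -1.5, "z": 39.5, "ax": 0, "ay": 0, "az": 0},
  ],
)

```text
time: 21.95
eef_pos: [0.4355, 0.2239, 0.2637]
tool_rot: [-3.141, 0.0, 1.995]
force: [-1.0, 0.2, -0.2]
gripper_width: 0.0232
```

Run:
```python
from h import *
c=look('side19',(240,190,350,300),5.4)
plan([.4978,.2528,.2636],114.3)
```

```text
t 21.95 tcp [0.4355 0.2239 0.2637] rpy [-179.98    0.    114.29] F [-0.99  0.21 -0.18] w 0.0232
dxyz [-388.3  -38.7  -36.3] rot [-2.000e-02  1.000e-02  2.629e+01]
t 22.0 tcp [0.4357 0.224  0.264 ] rpy [179.98  -0.   114.3 ] F [ 0.24 -0.28 -0.51] w 0.0233
dxyz [ 0.7 68.4  0.5] rot [ 0.02 -0.   -0.  ]
```

View pics/side19z.png

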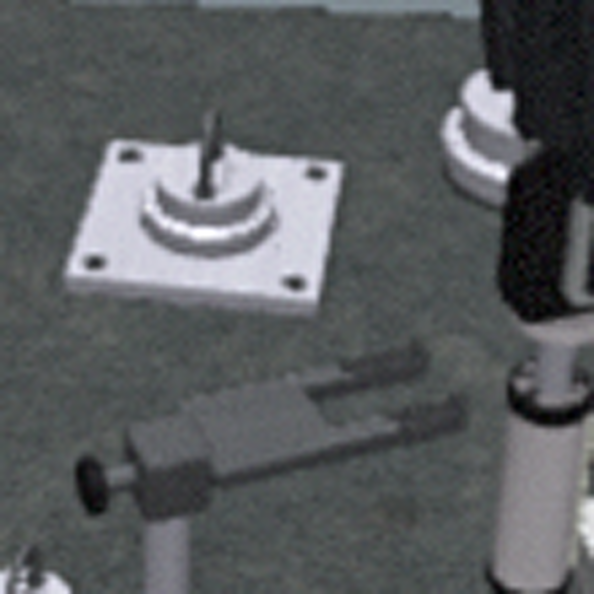

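Call:
apply_moves(
  increments=[
    {"x": 0.7, "y": 7, "z": 0, "ax": 0, "ay": 0, "az": 0},
    {"x": 0.7, "y": 16, "z": 0, "ax": 0, "ay": 0, "az": 0},
    {"x": 0.7, "y": 26, "z": 0, "ax": 0, "ay": 0, "az": 0},
    {"x": 0.7, "y": 36, "z": 0, "ax": 0, "ay": 0, "az": 0},
    {"x": 0.7, "y": 46, "z": 0, "ax": 0, "ay": 0, "az": 0},
    {"x": 0.7, "y": 56, "z": 0, "ax": 0, "ay": 0, "az": 0},
    {"x": 0.7, "y": 63, "z": 0, "ax": 0, "ay": 0, "az": 0},
    {"x": 0.7, "y": 68, "z": 0, "ax": 0, "ay": 0, "az": 0},
    {"x": 0.7, "y": 68, "z": 0, "ax": 0, "ay": 0, "az": 0},
    {"x": 0.7, "y": 68, "z": 0, "ax": 0, "ay": 0, "az": 0},
  ],
)

```text
time: 23.0
eef_pos: [0.4972, 0.2526, 0.2637]
tool_rot: [-3.141, 0.0, 1.995]
force: [-0.7, 0.1, -2.2]
gripper_width: 0.0235
```

Run:
```python
from h import *
c=look('side20',(220,180,380,340),3.7)
plan([.4978,.2528,.2538],114.3)
```

```text
t 23.0 tcp [0.4972 0.2526 0.2637] rpy [-179.98    0.    114.3 ] F [-0.67  0.1  -2.22] w 0.0235
dxyz [-389.1 -106.8  -36.2] rot [-2.00e-02  1.00e-02  2.63e+01]
t 23.05 tcp [0.497  0.2525 0.2639] rpy [-179.99    0.    114.31] F [-0.75  0.98 -1.42] w 0.0234
dxyz [-0.   0.8 10.1] rot [-0.01  0.    0.01]
```

View pics/side20z.png

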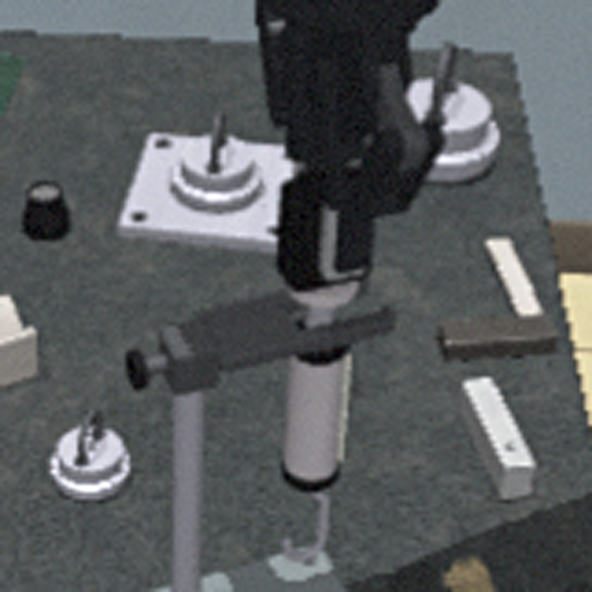

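Same as the lifted picture before. Lower onto the fork.

Call:
apply_moves(
  increments=[
    {"x": 0, "y": 0.8, "z": 2.5, "ax": 0, "ay": 0, "az": 0},
    {"x": 0, "y": 0.8, "z": 5, "ax": 0, "ay": 0, "az": 0},
    {"x": 0, "y": 0.8, "z": 7, "ax": 0, "ay": 0, "az": 0},
    {"x": 0, "y": 0.8, "z": 8.5, "ax": 0, "ay": 0, "az": 0},
    {"x": 0, "y": 0.8, "z": 9.5, "ax": 0, "ay": 0, "az": 0},
    {"x": 0, "y": 0.8, "z": 9.5, "ax": 0, "ay": 0, "az": 0},
    {"x": 0, "y": 0.8, "z": 9.5, "ax": 0, "ay": 0, "az": 0},
  ],
)

```text
time: 23.75
eef_pos: [0.498, 0.2529, 0.2544]
tool_rot: [3.142, 0.0, 1.995]
force: [-0.4, -1.3, -1.7]
gripper_width: 0.0234
```

Run:
```python
from h import *
c=look('side21',(220,180,380,340),3.7)
```

```text
t 23.75 tcp [0.498  0.2529 0.2544] rpy [180.    0.  114.3] F [-0.38 -1.3  -1.73] w 0.0234
dxyz [-389.1 -107.7  -45.6] rot [ 0.   0.  26.3]
```

View pics/side21z.png

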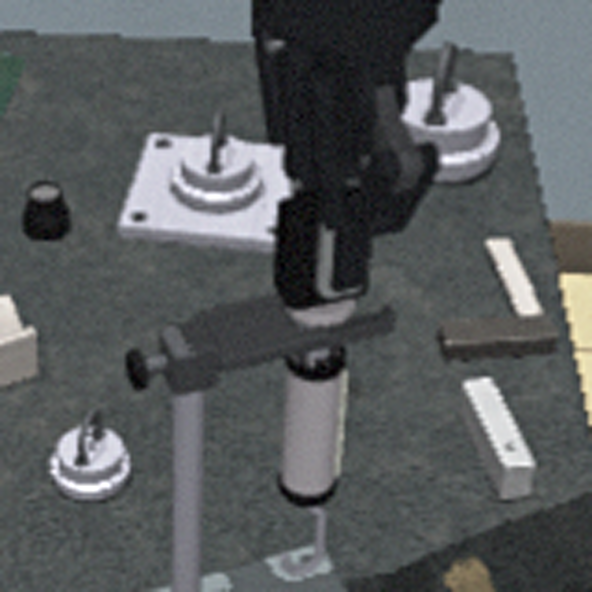

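Call:
apply_moves(
  increments=[
    {"x": 0, "y": 0, "z": 0.5, "ax": 0, "ay": 0, "az": 0},
    {"x": 0, "y": 0, "z": 0.8, "ax": 0, "ay": 0, "az": 0},
    {"x": 0, "y": 0, "z": 0.8, "ax": 0, "ay": 0, "az": 0},
  ],
)

```text
time: 24.1
eef_pos: [0.4981, 0.253, 0.2539]
tool_rot: [3.141, -0.0, 1.995]
force: [-0.6, -0.5, 1.6]
gripper_width: 0.0232
```

Contact (force now +1.6 N upward). Release slowly: open the jaw in stages.

Call:
apply_moves(
  increments=[
    {"x": 0, "y": 0, "z": 0, "ax": 0, "ay": 0, "az": 0},
    {"x": 0, "y": 0, "z": 0, "ax": 0, "ay": 0, "az": 0},
    {"x": 0, "y": 0, "z": 0, "ax": 0, "ay": 0, "az": 0},
    {"x": 0, "y": 0, "z": 0, "ax": 0, "ay": 0, "az": 0},
  ],
  jaw=30,
)

```text
time: 24.5
eef_pos: [0.498, 0.253, 0.2535]
tool_rot: [-3.142, 0.0, 1.995]
force: [0.2, 0.9, -0.5]
gripper_width: 0.0299
```

Call:
apply_moves(
  increments=[
    {"x": 0, "y": 0, "z": 0, "ax": 0, "ay": 0, "az": 0},
    {"x": 0, "y": 0, "z": 0, "ax": 0, "ay": 0, "az": 0},
    {"x": 0, "y": 0, "z": 0, "ax": 0, "ay": 0, "az": 0},
    {"x": 0, "y": 0, "z": 0, "ax": 0, "ay": 0, "az": 0},
    {"x": 0, "y": 0, "z": 0, "ax": 0, "ay": 0, "az": 0},
    {"x": 0, "y": 0, "z": 0, "ax": 0, "ay": 0, "az": 0},
  ],
  jaw=70,
)

```text
time: 25.1
eef_pos: [0.498, 0.253, 0.2535]
tool_rot: [3.142, 0.0, 1.995]
force: [-0.3, -0.5, -0.3]
gripper_width: 0.0699
```

Call:
apply_moves(
  increments=[
    {"x": 0, "y": 0, "z": -8, "ax": 0, "ay": 0, "az": 0},
    {"x": 0, "y": 0, "z": -20, "ax": 0, "ay": 0, "az": 0},
    {"x": 0, "y": 0, "z": -38, "ax": 0, "ay": 0, "az": 0},
    {"x": 0, "y": 0, "z": -58, "ax": 0, "ay": 0, "az": 0},
    {"x": 0, "y": 0, "z": -80, "ax": 0, "ay": 0, "az": 0},
    {"x": 0, "y": 0, "z": -100, "ax": 0, "ay": 0, "az": 0},
    {"x": 0, "y": -30, "z": -110, "ax": 0, "ay": 0, "az": 0},
    {"x": 0, "y": -70, "z": -110, "ax": 0, "ay": 0, "az": 0},
    {"x": 0, "y": -110, "z": -110, "ax": 0, "ay": 0, "az": 0},
    {"x": 0, "y": -150, "z": -110, "ax": 0, "ay": 0, "az": 0},
  ],
)

```text
time: 26.1
eef_pos: [0.3601, 0.1906, 0.3646]
tool_rot: [3.14, -0.0, 1.995]
force: [-0.1, 0.3, 0.8]
gripper_width: 0.0701
```

Call:
apply_moves(
  increments=[
    {"x": 0, "y": -40, "z": 0, "ax": 0, "ay": 0, "az": 0},
    {"x": 0, "y": -80, "z": 0, "ax": 0, "ay": 0, "az": 0},
    {"x": 0, "y": -110, "z": 0, "ax": 0, "ay": 0, "az": 0},
    {"x": 0, "y": -120, "z": 0, "ax": 0, "ay": 0, "az": 0},
    {"x": 0, "y": -120, "z": 0, "ax": 0, "ay": 0, "az": 0},
  ],
)

```text
time: 26.6
eef_pos: [0.2514, 0.1416, 0.3649]
tool_rot: [3.138, -0.0, 1.995]
force: [0.1, -0.3, -0.1]
gripper_width: 0.0702
```

Run:
```python
from h import *
c=look('side22',(220,180,380,340),3.7); t=snap('top','top22')
shift('side0','side22',(290,225,320,320)); shift('side18','side22',(262,208,292,242))
z=cv2.resize(t['frame'][180:260,160:400,::-1],None,fx=3.3,fy=3.3,interpolation=cv2.INTER_CUBIC);cv2.imwrite('pics/t22.png',z)
```

```text
t 26.6 tcp [0.2514 0.1416 0.3649] rpy [ 1.7980e+02 -2.0000e-02  1.1432e+02] F [ 0.11 -0.27 -0.09] w 0.0702
dxyz [-389.2  162.5   65.3] rot [ 0.19 -0.06 26.32]
shift dx -0.46060023 dy -0.6577022 cc 0.8925160765647888
shift dx 0.0038050206 dy -0.011388053 cc 0.9985909461975098
```

View pics/side22z.png

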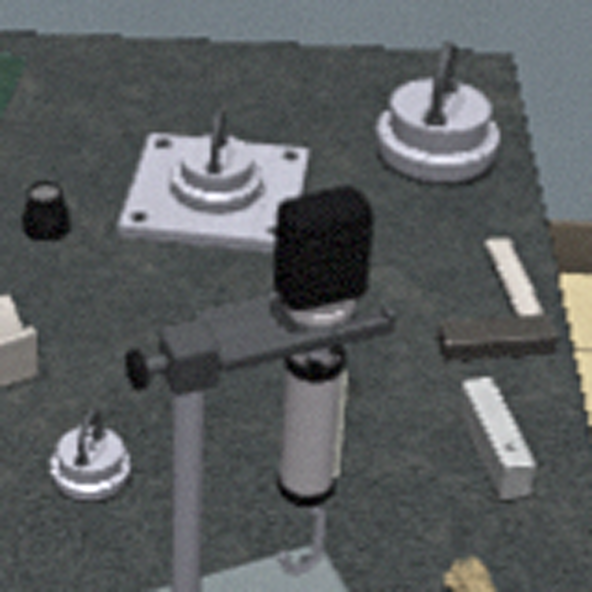

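View pics/t22.png

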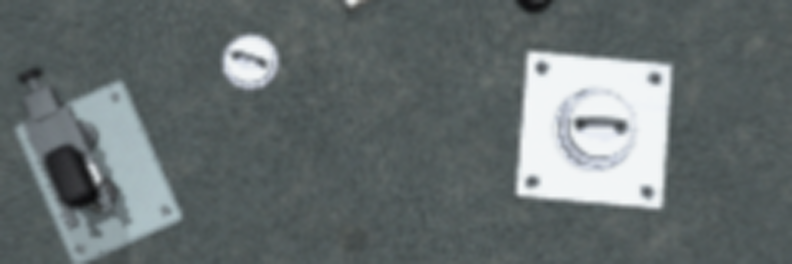

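Run:
```python
from h import *
print(ctrl.hand_in()); print(status.observe()['time'])
```

```text
the job is handed in; nothing more can be done
None
the job is handed in; nothing more can be done
```

I handed the job in at about 26.6 s of the 72 s allowed. The blank is in the seat and the scale is back in the fork of its stand.

**What was done**
- I took the scale out of the fork and hooked it under the bail of the middle-sized blank.
- The blank was held still about 9 mm above the table for a little over 2 s. The wrist force then gave a rough weight of 0.47 kg, with about ±1 N of noise.
- I raised it to about 17 mm, carried it over the plate, let it down into the seat and unhooked the scale without disturbing it.

**Last checks**
- **Blank in the seat:** the side camera put its underside 4–5 mm above the table, against 4 mm for the seat floor. It looked level and did not move afterwards (under 0.02 px).
- **Scale on the stand:** it hangs with its collar on the fork, 0.5–0.7 px from where it hung at the start. The gripper is well clear.
- **Other things:** those in the last side view (small and large blanks, loupe, square, length bar) looked unmoved. I did not check the V-block and brush in full at the end.
- **Forces:** no reading between moves was above about 7 N.

**Disagreements:** the two cameras differed by 1–3 mm on the scale and on where the blank stood over the plate. I used the side view for the last alignment. I found no sign of a bad seating, but I could not measure the gap round the blank directly.

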